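Put the track-plan boards away in their rack

TASK

Tidy away the train-track plan boards: swing the rack's wooden retaining bar open, lift each board out of the bin by its grip fin and slide it into a slot of the rack of its own, plain end first and fin outwards, under the cross strips and fully home against the back wall. When all the boards are in, swing the bar shut across the front and leave the other toys where they stand.

Things in the scene. Friction and masses are not known exactly. Their poses are not given: they have to be found in the camera images.
- board_a: Plywood track-plan board (None if absent), slab 120 (x) x 64 (y) x 8 mm, about 60 g; all alike. Upright grip fin on top, 30 (x) x 12 (y) mm, rising 32 mm above the slab, centred at x = -42 mm. Origin: centre of the slab's underside; z up; +x is the plain end, which enters a slot first. Starts flat in the bin, fin up, fin end roughly towards the robot.
- board_b: Plywood track-plan board (None if absent), slab 120 (x) x 64 (y) x 8 mm, about 60 g; all alike. Upright grip fin on top, 30 (x) x 12 (y) mm, rising 32 mm above the slab, centred at x = -42 mm. Origin: centre of the slab's underside; z up; +x is the plain end, which enters a slot first. Starts flat in the bin, fin up, fin end roughly towards the robot.
- board_c: Plywood track-plan board (None if absent), slab 120 (x) x 64 (y) x 8 mm, about 60 g; all alike. Upright grip fin on top, 30 (x) x 12 (y) mm, rising 32 mm above the slab, centred at x = -42 mm. Origin: centre of the slab's underside; z up; +x is the plain end, which enters a slot first. Starts flat in the bin, fin up, fin end roughly towards the robot.
- rack: Fixed rack, 3 like slots centred at y = -75, 0, 75 mm. Origin: on the table under the middle slot; x runs into the slots, away from the robot; z up. Base 12 thick, x -95 to 55, y -130 to 170. Slots 67 wide; walls 8 thick from x = -55 (rounded noses) to the back wall's inner face at x = 47. A board fully home has its origin at x = -13, z = 12.
- rack_strip (a point): Middle of the upper face of the rack's front cross strip, at x = -5, y = 0, z = 34 mm in the rack's frame. Two strips across all slots, 20 mm wide (x), 10 mm thick (z 24 to 34), at x -15 to 5 and 30 to 50, roof the slots; under them a slot is 12 mm high (z 12 to 24). Elsewhere the slots are open on top. The fin of a home board stays in front of the strips.
- bar (a joint): Angle of the rack's retaining bar about its vertical hinge, rad: 0 = shut, along the rack's y across the slot fronts; grows as its free end swings towards the robot (clockwise from above); 1.57 = straight out along the rack's -x; stop at 1.9. Starts between 0 and 0.4; stays where left (light friction, under 1 N at the post).
- bar_post (a point): Grip point on the bar's round upright post (14 mm diameter, z 30 to 64 mm above the table), 50 mm above the table, 102.5 mm from the hinge axis; swing the bar by it. Bar: batten 230 long, 10 thick, z 14 to 30 mm. Shut, the post is at x = -84, y = 37.5 mm in the rack's frame, and the bar clears the rear ends of home boards by 6 mm.
- bar_hinge (a point): Point on the bar's vertical hinge axis, at x = -84, y = 140 mm in the rack's frame, 50 mm above the table.
- bin: fixed open wooden bin, 172 (x) x 300 (y) x 32 mm high outside, walls and floor 6 mm thick, with the boards lying side by side in it, a few millimetres or more apart. Origin: centre of its underside, on the table.
- dining_car: red wooden dining car, 34 x 85 x 50 mm, beyond the bin. Origin: centre, at table height. A bystander: leave it where it stands.
- curved_track: dark walnut curved track piece, about 125 mm long, 40 mm wide, 12 mm thick, flat on the table beside the bin. Origin: at table height near its middle. A bystander: leave it where it stands.
Mind the look-alikes: they are no part of the job. Leave any orange look-alike of the board_c alone. Leave any orange look-alike of the board_a alone.

How it is judged:
By the outcome, as a careful person would: the job done as asked, in the order asked, and still so for the second after the job is handed in, with the robot touching nothing.
Of board_a, board_b, board_c only 2 to 3 are there at a start; the rules pass over those that are not, and their reading is None.
At some moment in a run one of board_a, board_b, board_c may be knocked a few centimetres aside while the robot is not near it.
Once in a run the grip may slacken for a moment while it holds something.
It also fails if it takes over 210 s, if anything falls off the work surface, if the arm or the gripper's body presses on something with over 40 N, if the wrist force passes 120 N, or if a joint passes its speed limit or range.

ROBOT

A 6-joint arm with a two-finger parallel gripper is mounted at the origin on the work surface. World frame = base frame: x ahead of the robot, y to its left, z up, the work surface at z = 0. Lengths are in m, angles in rad, forces in N, time in s.
With the tool pointing down it reaches from about 0.35 to 0.975 m from the base axis. Payload 4.9 kg.
Tool frame: the origin (TCP) lies between the finger pads; the fingertips stand 19 mm ahead of it and the grasp point (between the pads) is the TCP; z points along the fingers, y is the direction in which the jaws open and shut (so a half turn about z gives the same grasp; the last joint's range is limited). The gripper opens to 85 mm and grips with 20 to 120 N. Pads are 22 mm wide; open, the fingers measure 114 mm over their backs; the gripper's body (76 mm by 85 mm) begins 54 mm behind the grasp point. The pads swing forward as they close: fully open they stand 13 mm farther back than shut.
Start: joints at [-1.467, 0.053, 1.613, -0, 1.476, -0.119], TCP at [0.138, -0.61, 0.25] pointing down, gripper open.
Joint ranges: [-3.01, 3.01], [-1.01, 2.22], [0.06, 2.58], [-1.02, 4.17], [0.09, 2.62], [-3.14, 3.14]. Speed limits (rad/s): [2.57, 2.57, 3.14, 3.14, 3.14, 3.14].

INTERFACE

Orientations are given as a unit quaternion [w, x, y, z].
In Python, from plant import state, grab_frame, calibration, job_done gives the robot as it stands. The module is installed in compiled form; this text tells all that it offers.
- The arm moves only by the tool servo_tool, never from a script. Its argument "deltas" is a list that holds one entry, the list of rows, each a list of 5 numbers: the finger opening in mm, from 0 to 85.4, then the shift along the world's x, y, z in mm, then the turn about the world's z in units of 6 degrees (1.0 is 6 degrees). A call has 1 to 5 rows; each row is the pose to reach, as a shift and turn from the pose commanded when the call began; what a row does not reach only later rows make up. A row lasts 1/8 s, in which the tool goes at most 62.5 mm and 10.7 degrees, less where a joint would pass 70% of its speed; a pose out of reach is approached as far as the arm can. A call with a gripper value outside its range is refused whole. The fingers move at their own pace and stop on an object; the grip force is fixed at half the most. Time passes only in rows, so rows that repeat a pose let the fingers close. It gives the time, the measured TCP pose, the force and the opening at its end, in the units of the state.
- state(): the state, without advancing time (a new reading comes with each control period).
- grab_frame(name): name is "scene" or "top" or "wrist"; returns the picture (420x560x3 uint8, red, green, blue); there is no depth.
- calibration(name): a dict with "intrinsics" (3x3 intrinsics, pixels), "world_from_camera" (4x4, takes a point from camera to world coordinates). Camera axes: x right, y down, z forward; pixel columns grow to the right and rows downward; lengths in m; the calibration is good to about 2 mm. A picture is of the moment at which its call begins: read the wrist's pose just before it. calibration takes no time and is no camera call; for the wrist camera it gives the pose at the moment of the call.
- job_done(): hands the job in, once; it reports no verdict.
The state is a dict: "time": time; "joint_pos": joint angles; "joint_vel": joint speeds; "joint_efforts": joint torques, N m; "tool_pos": TCP position; "tool_rot": TCP orientation; "contact_force": force on the tool from outside, world axes, zero at the start; "ft_torque": the same for the moment, N m; "gripper_width": opening from 0.0 (shut) to 1.0 (fully open).
Only numpy, scipy, OpenCV 4.12 (cv2) and the standard library are available. Lean on these libraries where they do the work, as an engineer would, in place of code of your own. Each camera call takes 0.05 s, during which the arm holds its last target.

## Working session

There is one attempt and no reset: what is moved stays moved. The work goes in short steps, Python scripts to look and compute and a tool call to move; the robot and the scene stay as the last step left them, time stands still between calls to the robot, and variables do not carry over. Pictures are saved under pics/ and viewed, and the job is handed in when it is done.

Besides the shell and the picture viewer there is one more tool, called after ">>>" in YAML: its name, and indented under it one key for each argument. servo_tool: Moves the arm, as the interface text tells. Its arguments: {"type":"object","properties":{"deltas":{"type":"array","items":{"type":"array","items":{"type":"array","items":{"type":"number"}}}}},"required":["deltas"]}

```bash
mkdir -p pics
cat > h.py <<'E'
import numpy as np, cv2
from plant import state, grab_frame, calibration, job_done
def snap(n,f):
    im=grab_frame(n); cv2.imwrite('pics/'+f,im[:,:,::-1]); return im
def ray(n,u,v,z,cal=None):
    c=cal or calibration(n); K=np.array(c['intrinsics']);T=np.array(c['world_from_camera'])
    d=T[:3,:3]@np.linalg.solve(K,[u,v,1.]);o=T[:3,3]
    return o+d*(z-o[2])/d[2]
def proj(n,p,cal=None):
    c=cal or calibration(n); K=np.array(c['intrinsics']);T=np.array(c['world_from_camera'])
    q=K@(T[:3,:3].T@(np.array(p)-T[:3,3])); return q[:2]/q[2]
E
python3 - <<'E'
from h import *
snap('top','t0.png');snap('scene','s0.png')
s=state();print(s)
for n in('top','scene'):print(calibration(n))
E
```

```text
{'time': 0.1, 'joint_pos': array([-1.46700169e+00,  5.33136182e-02,  1.61415847e+00,  6.75220836e-06,
        1.47599383e+00, -1.19028506e-01]), 'joint_vel': array([-4.27697139e-04, -1.43377659e-03, -3.11364439e-03, -1.37913946e-03,
       -1.21346938e-03,  9.07582636e-05]), 'joint_efforts': array([ 1.14647355e-03, -3.94905102e+01, -3.71360850e+01, -1.37909123e-05,
        3.98686665e-03, -8.08191658e-06]), 'tool_pos': array([ 0.13804466, -0.60902388,  0.24917074]), 'tool_rot': array([-9.36579047e-04,  9.93799748e-01,  1.11180863e-01,  1.04947391e-05]), 'contact_force': array([-0.72858704, -0.11464426, -0.11753155]), 'ft_torque': array([-0.00969784, -0.01679382,  0.06190277]), 'gripper_width': 1.0009906026214705}
{'intrinsics': array([[379.00038466,   0.        , 275.18849832],
       [  0.        , 379.00038466, 208.8894542 ],
       [  0.        ,   0.        ,   1.        ]]), 'world_from_camera': array([[ 1.52337641e-02, -9.95727295e-01,  9.10773680e-02,
         4.20311535e-01],
       [-9.99883606e-01, -1.52469985e-02,  5.50504201e-04,
        -1.28920452e-01],
       [ 8.40504432e-04, -9.10751534e-02, -9.95843667e-01,
         1.18207892e+00],
       [ 0.00000000e+00,  0.00000000e+00,  0.00000000e+00,
         1.00000000e+00]])}
{'intrinsics': array([[417.98585595,   0.        , 281.20950722],
       [  0.        , 417.98585595, 198.5499275 ],
       [  0.        ,   0.        ,   1.        ]]), 'world_from_camera': array([[-0.26144251,  0.6689912 , -0.69577194,  1.26919796],
       [ 0.96514977,  0.18982891, -0.18014137,  0.06382876],
       [ 0.01156464, -0.71862074, -0.69530605,  0.78600927],
       [ 0.        ,  0.        ,  0.        ,  1.        ]])}
```

View pics/t0.png

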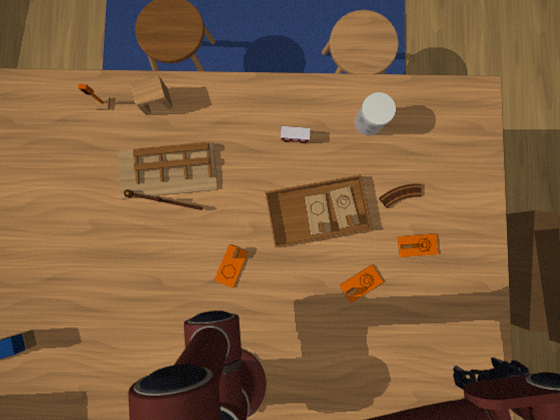

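View pics/s0.png

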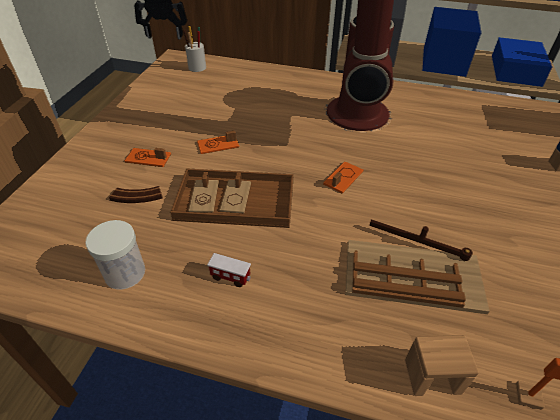

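The top view shows two plain plywood boards in the bin, at about (317,213) and (345,205). Three orange look-alikes lie outside it at (231,266), (362,283) and (418,245), and I'll leave those alone. The rack is at (168,168), with its bar hinged on the left at (128,193). Next I'll enlarge both areas.

Run:
```python
from h import *
im=cv2.imread('pics/t0.png')
a=im[130:220,110:230];cv2.imwrite('pics/t0rack.png',cv2.resize(a,None,fx=6,fy=6,interpolation=cv2.INTER_CUBIC))
a=im[165:255,260:380];cv2.imwrite('pics/t0bin.png',cv2.resize(a,None,fx=6,fy=6,interpolation=cv2.INTER_CUBIC))
```

```text
(no output)
```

View pics/t0rack.png

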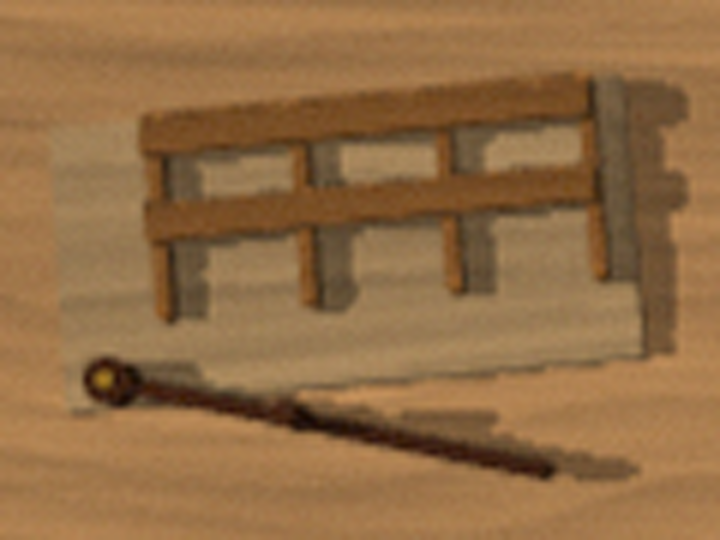

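View pics/t0bin.png

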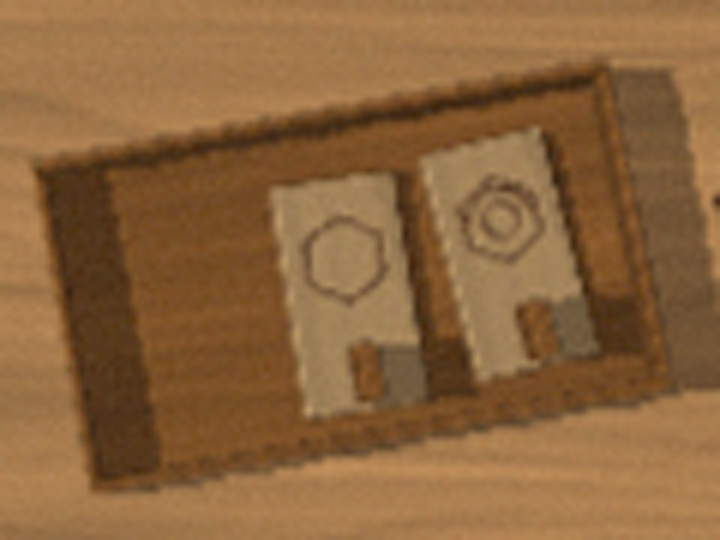

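```bash
cat >> h.py <<'E'
def crop2uv(c,r,x0,y0,f): return ((c+.5)/f-.5+x0,(r+.5)/f-.5+y0)
from scipy.optimize import least_squares
def fit(n,pts,cal=None):
    # pts: list of (u,v,(lx,ly,lz)) ; fits x,y,yaw
    c=cal or calibration(n)
    P=np.array([ray(n,u,v,l[2],c)[:2] for u,v,l in pts]);L=np.array([l[:2] for _,_,l in pts])
    def f(q):
        cs,sn=np.cos(q[2]),np.sin(q[2]);R=np.array([[cs,-sn],[sn,cs]])
        return (L@R.T+q[:2]-P).ravel()
    best=min((least_squares(f,[*P.mean(0),a]) for a in(-2,0,2)),key=lambda r:r.cost)
    return best.x,best.fun.reshape(-1,2)
E
python3 - <<'E'
from h import *
r=lambda c,rr:crop2uv(c,rr,110,130,6)
pts=[(50,125,.055,.170,.012),(70,412,-.095,.170,.012),(642,355,-.095,-.130,.012),
(145,203,.005,.1165,.034),(148,240,-.015,.1165,.034),(597,165,.005,-.1165,.034),(597,202,-.015,-.1165,.034),
(143,116,.050,.1165,.034),(592,74,.050,-.1165,.034)]
q,e=fit('top',[(*r(a,b),(x,y,z)) for a,b,x,y,z in pts]);print('rack',q,np.round(e*1e3,1))
for n,a,b,z in(('hinge',103,380,.05),('barend',550,470,.03),('post',303,418,.064),('post base',303,425,.03)):
    print(n,ray('top',*r(a,b),z))
R=np.array([[np.cos(q[2]),-np.sin(q[2])],[np.sin(q[2]),np.cos(q[2])]])
print('hinge exp',q[:2]+R@[-.084,.14])
b=lambda c,rr:crop2uv(c,rr,260,165,6)
A=[(272,188,.06,.032),(394,173,.06,-.032),(428,400,-.06,-.032),(305,416,-.06,.032)]
B=[(422,157,.06,.032),(541,128,.06,-.032),(600,350,-.06,-.032),(480,381,-.06,.032)]
for p in(A,B):
    q,e=fit('top',[(*b(c,d),(x,y,.014)) for c,d,x,y in p]);print('board',q,np.round(e*1e3,1))
    print('fin',q[0]-.042*np.cos(q[2]),q[1]-.042*np.sin(q[2]))
C=[(38,165,.086,.15),(605,65,.086,-.15),(668,390,-.086,-.15),(92,488,-.086,.15)]
q,e=fit('top',[(*b(c,d),(x,y,.032)) for c,d,x,y in C]);print('bin',q,np.round(e*1e3,1))
print('fintop A',ray('top',*b(362,340),.046),ray('top',*b(372,400),.046))
E
```

```text
rack [0.66675176 0.19277705 0.10601092] [[-0.8 -1.2]
 [ 1.1  1.3]
 [-1.5 -1.8]
 [ 0.4  0.5]
 [-0.3  0.8]
 [ 1.7 -0.3]
 [ 1.  -1.8]
 [-0.3  2. ]
 [-1.2  0.4]]
hinge [0.56528217 0.31920132 0.05      ]
barend [0.52520367 0.09744634 0.03      ]
post [0.54606779 0.21378857 0.064     ]
post base [0.54630305 0.22405612 0.03      ]
hinge exp [0.56840958 0.32310285]
board [ 0.51473096 -0.26042368  0.1488207 ] [[ 0.3  0.1]
 [ 1.  -0.1]
 [-0.5 -0.1]
 [-0.8  0.1]]
fin 0.47319519962263173 -0.2666511049337492
board [ 0.53683446 -0.34339838  0.25639502] [[ 0.4  0.3]
 [ 0.5  0.1]
 [-0.8 -0.3]
 [-0.1 -0.1]]
fin 0.4962074163761778 -0.3540493722517139
bin [ 0.52239594 -0.25909554  0.18620368] [[ 2.5  3.4]
 [ 1.9 -2. ]
 [-1.3 -2.9]
 [-3.1  1.6]]
fintop A [ 0.48902015 -0.26309246  0.046     ] [ 0.45911712 -0.26821723  0.046     ]
```

>>> servo_tool:
  deltas:
    - [[40,360,300,0,0],[40,360,300,0,0],[40,360,300,0,0],[40,360,300,0,0],[40,360,300,0,0]]

```text
time: 0.72
tool_pos: [0.3793, -0.4078, 0.2499]
tool_rot: [-0.0, 0.994, 0.111, -0.0]
contact_force: [0.5, -0.1, 0.1]
gripper_width: 0.468
```

>>> servo_tool:
  deltas:
    - [[40,150,250,0,11],[40,150,250,0,11],[40,150,250,0,11],[40,150,250,0,11],[40,150,250,0,11]]

```text
time: 1.35
tool_pos: [0.5288, -0.1569, 0.2498]
tool_rot: [-0.0, 0.834, 0.552, -0.0]
contact_force: [-0.4, -0.3, -1.0]
gripper_width: 0.469
```

>>> servo_tool:
  deltas:
    - [[40,10,350,0,2],[40,10,350,0,2],[40,10,350,0,2],[40,10,350,0,2],[40,10,350,0,2]]

```text
time: 1.98
tool_pos: [0.5366, 0.1549, 0.2499]
tool_rot: [-0.0, 0.774, 0.633, -0.0]
contact_force: [0.4, -0.6, -0.6]
gripper_width: 0.467
```

>>> servo_tool:
  deltas:
    - [[40,0,30,0,0],[40,0,30,0,0]]

```text
time: 2.22
tool_pos: [0.5365, 0.1847, 0.2497]
tool_rot: [-0.0, 0.773, 0.634, -0.001]
contact_force: [-0.2, 0.4, 0.2]
gripper_width: 0.47
```

Run:
```python
from h import *
print(state()['tool_pos'],state()['tool_rot'])
import pickle
c=calibration('wrist');snap('wrist','w1.png');pickle.dump(c,open('w1.pkl','wb'))
print(c, proj('wrist',(.548,.221,.064),c),proj('wrist',(.567,.322,.05),c))
```

```text
[0.53645978 0.18469223 0.24965837] [-2.80322360e-04  7.73353220e-01  6.33975109e-01 -5.29122381e-04]
{'intrinsics': array([[295.42254911,   0.        , 278.30863419],
       [  0.        , 295.42254911, 209.03901026],
       [  0.        ,   0.        ,   1.        ]]), 'world_from_camera': array([[ 9.80486596e-01, -1.89406522e-01, -5.26422252e-02,
         5.50859507e-01],
       [-1.96585531e-01, -9.45227712e-01, -2.60573794e-01,
         2.51124034e-01],
       [-4.04513928e-04,  2.65837813e-01, -9.64017683e-01,
         3.73189276e-01],
       [ 0.00000000e+00,  0.00000000e+00,  0.00000000e+00,
         1.00000000e+00]])} [281.4391809  157.70943772] [280.35373374  51.3746536 ]
```

View pics/w1.png

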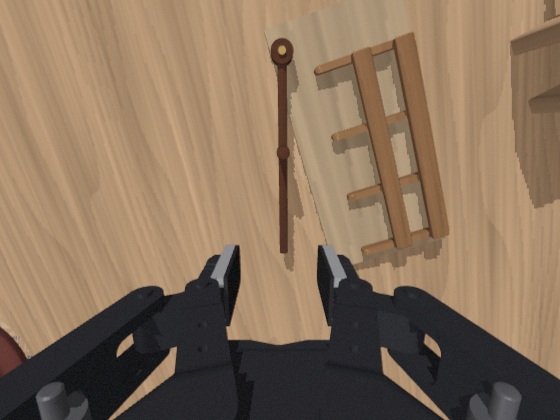

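The wrist view shows the post top at about (283,152), the hinge at (282,50) and the bar's free end at (284,251). All three sit where I predicted, to within a few pixels.

Run:
```python
from h import *
import pickle
c=pickle.load(open('w1.pkl','rb'))
im=cv2.imread('pics/w1.png');cv2.imwrite('pics/w1c.png',cv2.resize(im[0:265,250:455],None,fx=2.2,fy=2.2,interpolation=cv2.INTER_CUBIC))
print('post',ray('wrist',283,152,.064,c),'hinge',[ray('wrist',282,50,z,c) for z in(.03,.05)],'end',ray('wrist',284,251,.03,c))
```

```text
post [0.55070662 0.22639902 0.064     ] hinge [array([0.56994652, 0.3273256 , 0.03      ]), array([0.56883419, 0.32288481, 0.05      ])] end [0.52838606 0.10343264 0.03      ]
```

View pics/w1c.png

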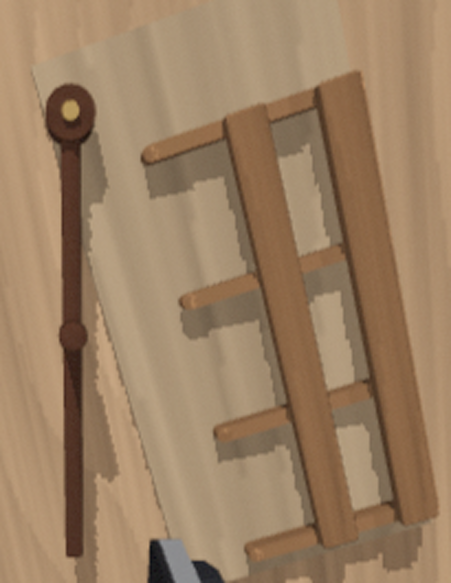

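Run:
```python
from h import *
import pickle
c=pickle.load(open('w1.pkl','rb'))
pts=[(225,120,-.015,.1165,.034),(265,104,.005,.1165,.034),(322,547,-.015,-.1165,.034),(357,538,.005,-.1165,.034),
(317,88,.03,.1165,.034),(357,72,.05,.1165,.034),(400,523,.03,-.1165,.034),(438,513,.05,-.1165,.034),(33,70,-.095,.17,.012)]
q,e=fit('wrist',[(*crop2uv(a,b,250,0,2.2),(x,y,z)) for a,b,x,y,z in pts],c);print('rack',q,np.round(e*1e3,1))
R=np.array([[np.cos(q[2]),-np.sin(q[2])],[np.sin(q[2]),np.cos(q[2])]])
print('hinge exp',q[:2]+R@[-.084,.14])
```

```text
rack [0.66743287 0.19648485 0.11158804] [[-0.8  2.4]
 [-0.3  1.6]
 [ 0.3 -2.4]
 [ 0.5 -1.7]
 [-0.   2.4]
 [ 1.   1.6]
 [ 1.2 -3.2]
 [ 0.1 -2.8]
 [-1.9  2. ]]
hinge exp [0.56836538 0.32626016]
```

>>> servo_tool:
  deltas:
    - [[40,13,37,0,0.1],[40,13,37,-60,0.1],[40,13,37,-120,0.1],[40,13,37,-150,0.1],[40,13,37,-150,0.1]]

```text
time: 2.9
tool_pos: [0.5478, 0.2178, 0.0967]
tool_rot: [-0.001, 0.772, 0.636, -0.003]
contact_force: [-0.4, 0.0, -0.4]
gripper_width: 0.469
```

Run:
```python
from h import *
print(state()['tool_pos'])
snap('wrist','w2.png');print(proj('wrist',state()['tool_pos']), proj('wrist',(.5495,.222,.064)))
```

```text
[0.54783643 0.21777601 0.09666319]
[276.15120986 279.42212855] [275.06943335 243.53575909]
```

View pics/w2.png

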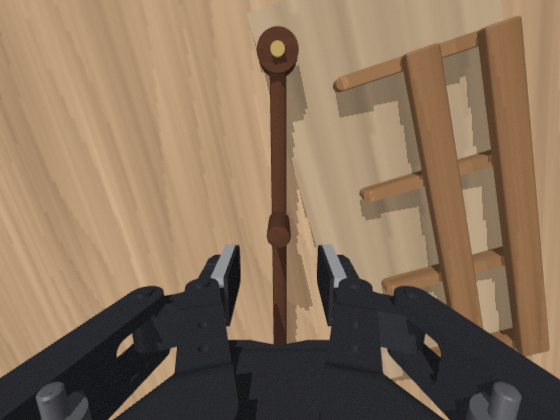

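>>> servo_tool:
  deltas:
    - [[40,1,3,-30,0],[40,1,3,-46,0],[22,1,3,-46,0],[22,1,3,-46,0],[22,1,3,-46,0]]

```text
time: 3.58
tool_pos: [0.552, 0.2231, 0.0558]
tool_rot: [0.001, 0.771, 0.637, 0.001]
contact_force: [-0.2, -0.2, -0.3]
gripper_width: 0.255
```

Run:
```python
from h import *
print(state()['tool_pos'],state()['gripper_width']*85)
snap('wrist','w3.png')
h=np.array([.568,.3235]);L=.1025;th0=np.arctan2(.568-.5505,.3235-.224)
# bar heading measured from -y world, clockwise: post = h+L*(-sin p,-cos p)
print(th0)
for p in np.radians([10,12,20,30,40,50,60,70,80,84]):
    print(round(np.degrees(p)),np.round((h+L*np.array([-np.sin(p),-np.cos(p)]))*1e3,1), 'yaw',np.degrees(np.pi/2-p))
```

```text
[0.5520239  0.22310497 0.05577141] 21.675710840456972
0.1740988045756669
10 [550.2 222.6] yaw 80.0
12 [546.7 223.2] yaw 78.0
20 [532.9 227.2] yaw 70.0
30 [516.7 234.7] yaw 60.00000000000001
40 [502.1 245. ] yaw 50.0
50 [489.5 257.6] yaw 40.0
60 [479.2 272.2] yaw 30.000000000000004
70 [471.7 288.4] yaw 20.000000000000004
80 [467.1 305.7] yaw 10.000000000000002
84 [466.1 312.8] yaw 5.999999999999996
```

View pics/w3.png

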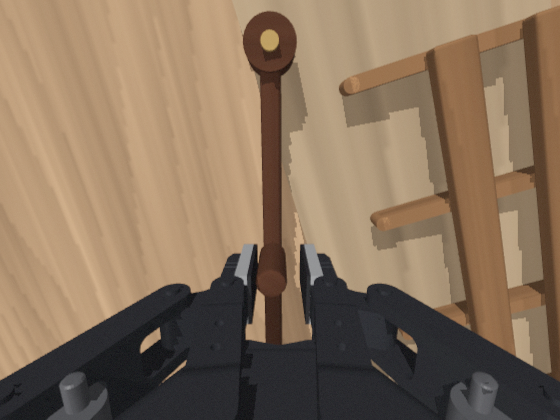

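>>> servo_tool:
  deltas:
    - [[22,-11,2,0,-1],[22,-21,5,0,-2],[22,-31,10,0,-3],[22,-40,15,0,-4],[22,-48,22,0,-5]]

```text
time: 4.25
tool_pos: [0.5033, 0.2449, 0.055]
tool_rot: [0.0, 0.91, 0.414, 0.001]
contact_force: [0.2, -1.8, -0.9]
gripper_width: 0.259
```

Run:
```python
from h import *
print(state()['tool_pos'],state()['tool_rot'])
snap('wrist','w4.png')
```

```text
[0.50326175 0.24490365 0.0550143 ] [3.59454530e-04 9.10390224e-01 4.13750224e-01 5.12248418e-04]
```

View pics/w4.png

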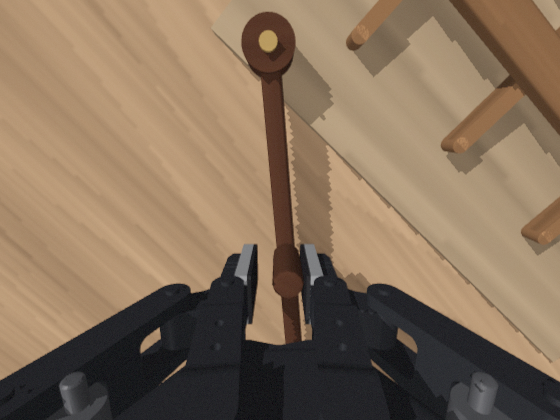

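>>> servo_tool:
  deltas:
    - [[22,-8,7,0,-1],[22,-15,15,0,-2],[22,-21,24,0,-3],[22,-26,34,0,-4],[22,-30,43,0,-5]]

```text
time: 4.92
tool_pos: [0.4732, 0.288, 0.0547]
tool_rot: [0.0, 0.986, 0.165, 0.0]
contact_force: [1.0, -0.7, -0.1]
gripper_width: 0.259
```

>>> servo_tool:
  deltas:
    - [[22,-3,10,0,-1],[22,-5,21,0,-2],[22,-6,32,0,-3],[22,-6,38,0,-3.6],[22,-6,38,0,-3.6]]

```text
time: 5.55
tool_pos: [0.4674, 0.3263, 0.0547]
tool_rot: [-0.0, 1.0, -0.021, 0.0]
contact_force: [-0.5, -0.1, 0.3]
gripper_width: 0.258
```

Run:
```python
from h import *
print(state()['tool_pos'],state()['tool_rot'])
snap('wrist','w5.png')
```

```text
[0.46740668 0.32626046 0.05474069] [-1.87615715e-04  9.99784037e-01 -2.07775009e-02  3.74659560e-04]
```

View pics/w5.png

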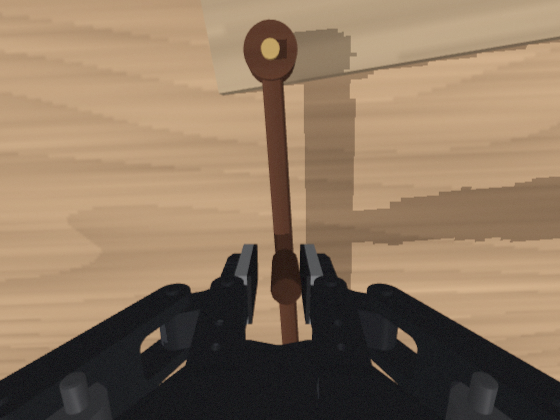

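>>> servo_tool:
  deltas:
    - [[34,0,0,0,0],[50,0,0,60,0],[50,0,-40,120,0],[50,0,-90,145,0.8],[50,0,-150,145,1.8]]

```text
time: 6.22
tool_pos: [0.469, 0.175, 0.2038]
tool_rot: [-0.0, 0.997, 0.075, 0.004]
contact_force: [0.3, -0.3, -0.4]
gripper_width: 0.58
```

>>> servo_tool:
  deltas:
    - [[50,0,-310,0,0],[50,0,-310,0,0],[50,0,-310,0,0],[50,0,-310,0,0],[50,0,-310,0,0]]

```text
time: 6.85
tool_pos: [0.4666, -0.1364, 0.1997]
tool_rot: [0.0, 0.997, 0.072, 0.001]
contact_force: [0.2, 0.6, 0.3]
gripper_width: 0.586
```

>>> servo_tool:
  deltas:
    - [[50,-30,-150,0,0],[50,-30,-150,0,0],[50,-30,-150,0,0],[50,-30,-150,0,0]]

```text
time: 7.35
tool_pos: [0.4363, -0.2858, 0.1993]
tool_rot: [-0.0, 0.998, 0.071, -0.0]
contact_force: [-0.4, 0.2, 0.3]
gripper_width: 0.585
```

Run:
```python
from h import *
import pickle
print(state()['tool_pos'],state()['tool_rot'])
pickle.dump(calibration('wrist'),open('w6.pkl','wb'));snap('wrist','w6.png')
```

```text
[ 0.43632791 -0.2858395   0.1993352 ] [-6.95081475e-05  9.97501369e-01  7.06471022e-02 -1.94015320e-05]
```

View pics/w6.png

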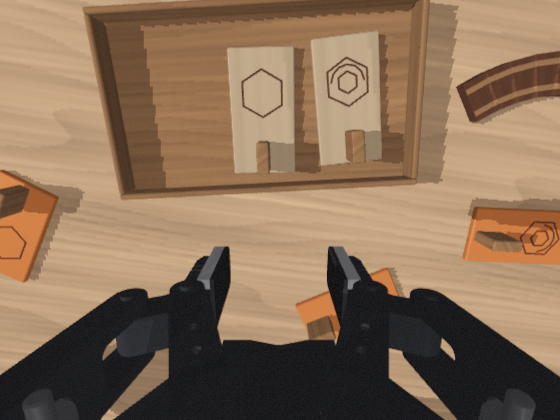

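Run:
```python
from h import *
im=cv2.imread('pics/w6.png');cv2.imwrite('pics/w6c.png',cv2.resize(im[25:185,215:400],None,fx=4,fy=3.7,interpolation=cv2.INTER_CUBIC) if 0 else cv2.resize(im[25:175,215:400],None,fx=4,fy=4,interpolation=cv2.INTER_CUBIC))
```

```text
(no output)
```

View pics/w6c.png

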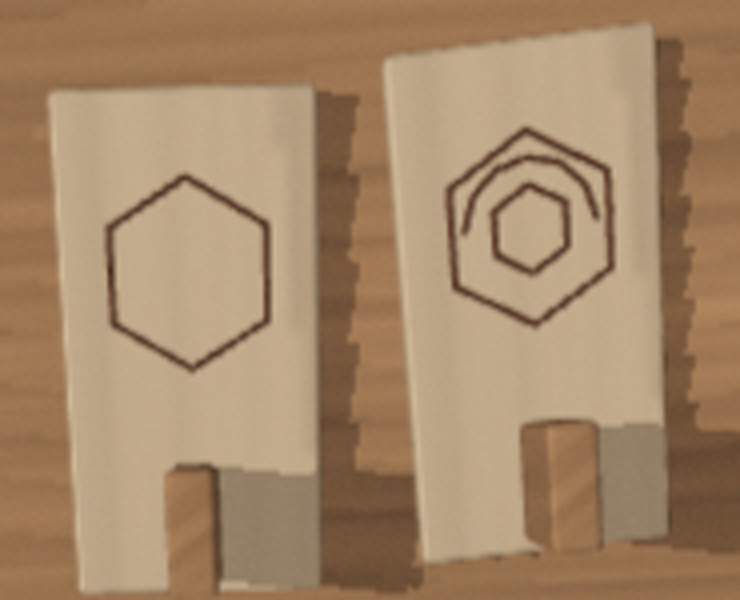

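Run:
```python
from h import *
import pickle
c=pickle.load(open('w6.pkl','rb'))
L=[(.06,.032),(.06,-.032),(-.06,-.032),(-.06,.032)]
for n,p in(('A',[(50,92),(313,87),(320,587),(82,593)]),('B',[(386,60),(652,23),(667,537),(425,562)])):
    q,e=fit('wrist',[(*crop2uv(a,b,215,25,4),(x,y,.014)) for (a,b),(x,y) in zip(p,L)],c);print(n,q,np.degrees(q[2]),np.round(e*1e3,1).tolist())
    print('fin',q[0]-.042*np.cos(q[2]),q[1]-.042*np.sin(q[2]))
for uv in [(192,468),(192,595),(574,421),(574,550)]: print(ray('wrist',*crop2uv(*uv,215,25,4),.046,c))
```

```text
A [ 0.51600595 -0.25830801  0.16656429] 9.543430631387288 [[0.4, 1.0], [1.3, -0.9], [-0.7, -0.9], [-1.0, 0.7]]
fin 0.47458721969851964 -0.26527140568175145
B [ 0.53805815 -0.34028286  0.25834089] 14.801842513202416 [[0.7, 1.1], [0.7, -0.9], [-0.1, -0.6], [-1.3, 0.4]]
fin 0.49745191619526724 -0.3510128918667065
[ 0.48992675 -0.26334715  0.046     ]
[ 0.46100791 -0.26703849  0.046     ]
[ 0.51237963 -0.34765698  0.046     ]
[ 0.48393883 -0.35378844  0.046     ]
```

>>> servo_tool:
  deltas:
    - [[40,39,20,-40,0.2],[40,39,20,-80,0.2],[40,39,20,-120,0.2],[40,39,20,-120,0.2]]

```text
time: 7.9
tool_pos: [0.4739, -0.2607, 0.0756]
tool_rot: [-0.003, 0.996, 0.084, -0.003]
contact_force: [-0.5, 0.0, 0.6]
gripper_width: 0.469
```

Run:
```python
from h import *
print(state()['tool_pos'],state()['tool_rot'])
snap('wrist','w7.png')
```

```text
[ 0.47393187 -0.26073103  0.07561467] [-0.00288647  0.99647637  0.08376908 -0.00304255]
```

View pics/w7.png

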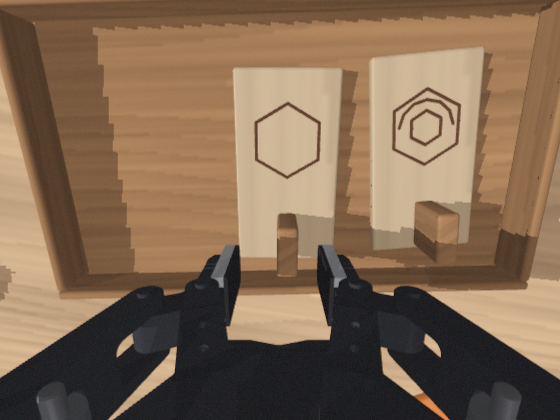

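>>> servo_tool:
  deltas:
    - [[40,0,0,-20,0],[40,0,0,-41,0],[40,0,0,-41,0]]

```text
time: 8.32
tool_pos: [0.4754, -0.2635, 0.0374]
tool_rot: [-0.001, 0.997, 0.083, -0.001]
contact_force: [0.4, -0.2, -0.1]
gripper_width: 0.469
```

Run:
```python
from h import *
print(state()['tool_pos'],state()['tool_rot'])
snap('wrist','w8.png')
```

```text
[ 0.47544646 -0.26352693  0.03738725] [-7.04453194e-04  9.96575896e-01  8.26765599e-02 -7.57723221e-04]
```

View pics/w8.png

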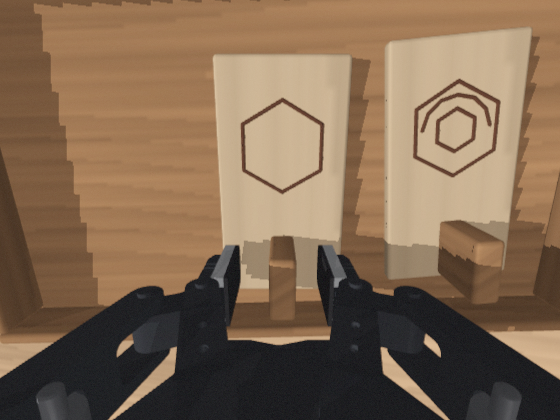

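>>> servo_tool:
  deltas:
    - [[5,0,-1,0,0],[5,0,-1,0,0],[5,0,-1,0,0],[5,0,-1,0,0],[5,0,-1,0,0]]

```text
time: 9.0
tool_pos: [0.4771, -0.266, 0.0399]
tool_rot: [0.001, 0.997, 0.083, 0.001]
contact_force: [0.2, -0.7, 4.7]
gripper_width: 0.123
```

>>> servo_tool:
  deltas:
    - [[5,0,0,15,0],[5,0,0,40,0],[5,0,0,70,0],[5,0,0,70,0]]

```text
time: 9.5
tool_pos: [0.4777, -0.2662, 0.1116]
tool_rot: [0.002, 0.997, 0.083, 0.002]
contact_force: [0.6, -0.2, 0.3]
gripper_width: 0.135
```

Run:
```python
from h import *
print(state()['tool_pos'],state()['tool_rot'],state()['gripper_width']*85)
snap('wrist','w9.png')
```

```text
[ 0.47766788 -0.26617873  0.11158849] [0.00195461 0.99656998 0.08270118 0.00222846] 11.451747290154417
```

View pics/w9.png

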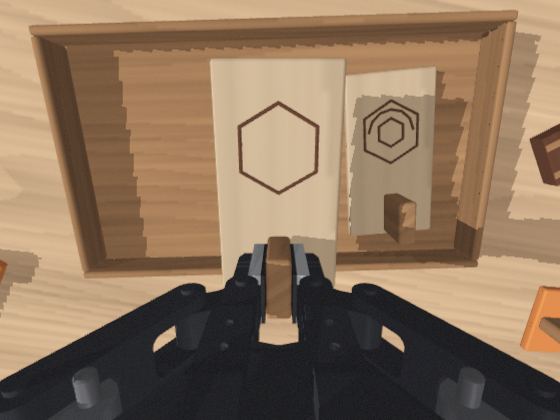

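>>> servo_tool:
  deltas:
    - [[5,0,30,0,0],[5,0,75,0,0],[5,0,120,0,-0.2],[5,-2,165,0,-0.4],[5,-4,210,0,-0.5]]

```text
time: 10.18
tool_pos: [0.4706, -0.0534, 0.1065]
tool_rot: [-0.001, 0.998, 0.056, -0.001]
contact_force: [1.0, 0.8, -1.1]
gripper_width: 0.128
```

>>> servo_tool:
  deltas:
    - [[5,-2,45,0,0],[5,-4,90,0,0],[5,-4,135,0,0],[5,-4,180,0,0],[5,-4,228,0,0]]

```text
time: 10.8
tool_pos: [0.4666, 0.1741, 0.1066]
tool_rot: [0.0, 0.998, 0.056, -0.001]
contact_force: [0.8, -0.1, -0.8]
gripper_width: 0.127
```

>>> servo_tool:
  deltas:
    - [[5,0,0,0,0],[5,0,0,0,0]]

```text
time: 11.05
tool_pos: [0.4671, 0.1726, 0.1069]
tool_rot: [0.0, 0.998, 0.057, -0.001]
contact_force: [-0.2, -0.3, -1.0]
gripper_width: 0.129
```

Run:
```python
from h import *
import pickle
print(state()['tool_pos'],state()['tool_rot'],state()['gripper_width']*85)
pickle.dump(calibration('wrist'),open('w10.pkl','wb'));snap('wrist','w10.png')
im=cv2.imread('pics/w10.png');cv2.imwrite('pics/w10c.png',cv2.resize(im[0:300,140:460],None,fx=2,fy=2,interpolation=cv2.INTER_CUBIC))
snap('top','t1.png')
```

```text
[0.46705174 0.1725815  0.10687509] [ 3.82848469e-04  9.98385385e-01  5.67863309e-02 -1.33739504e-03] 10.95049163923739
```

View pics/w10c.png

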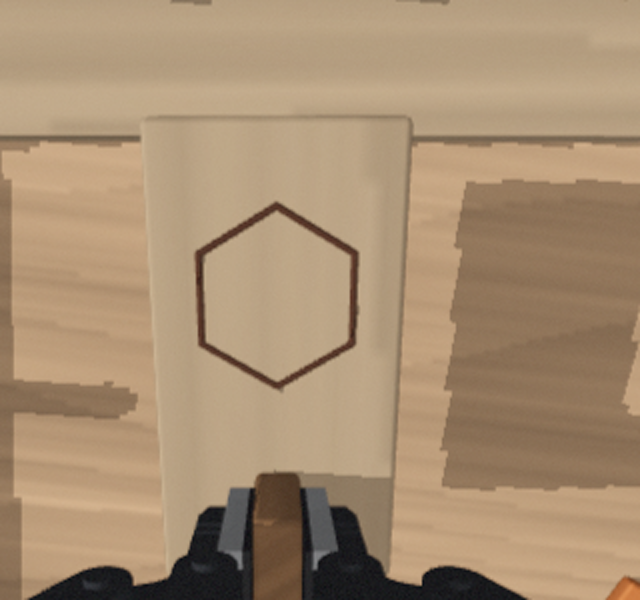

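View pics/t1.png

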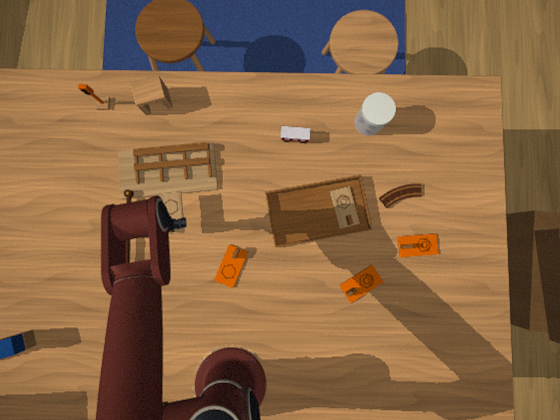

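>>> servo_tool:
  deltas:
    - [[5,17,2,-10,0],[5,34,3,-20,0],[5,34,3,-20,0],[5,34,3,-20,0]]

```text
time: 11.65
tool_pos: [0.5017, 0.1752, 0.0882]
tool_rot: [0.0, 0.998, 0.056, -0.0]
contact_force: [0.1, -0.4, -1.1]
gripper_width: 0.126
```

Run:
```python
from h import *
import pickle
print(state()['tool_pos'],state()['tool_rot'],state()['gripper_width']*85)
pickle.dump(calibration('wrist'),open('w11.pkl','wb'));snap('wrist','w11.png')
im=cv2.imread('pics/w11.png');cv2.imwrite('pics/w11c.png',cv2.resize(im[0:200,120:440],None,fx=2.5,fy=2.5,interpolation=cv2.INTER_CUBIC))
```

```text
[0.50174798 0.17517776 0.08824253] [ 4.78315826e-05  9.98434494e-01  5.59323261e-02 -3.65800615e-04] 10.680743544294089
```

View pics/w11c.png

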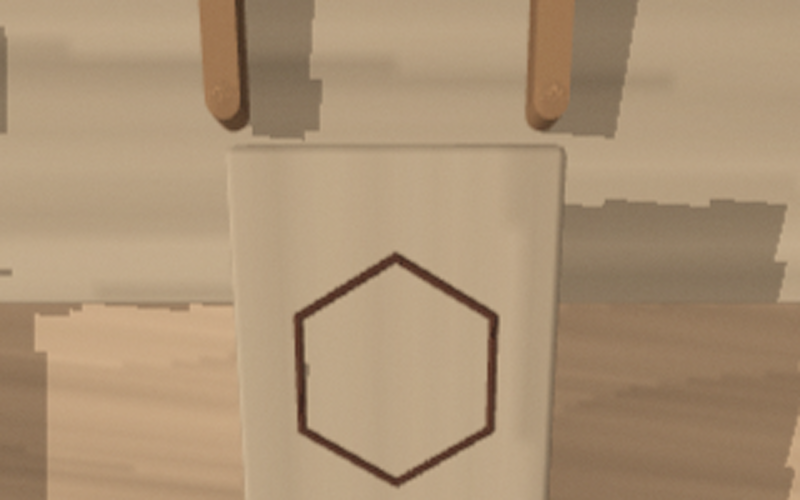

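```bash
cat >> h.py <<'E'
RK=np.array([.667,.1945]);RY=.109
def torack(p,rk=RK,ry=RY):
    d=np.array(p[:2])-rk; return np.array([np.cos(ry)*d[0]+np.sin(ry)*d[1],-np.sin(ry)*d[0]+np.cos(ry)*d[1]])
E
python3 - <<'E'
from h import *
import pickle
c=pickle.load(open('w11.pkl','rb'))
P=lambda a,b,z:torack(ray('wrist',*crop2uv(a,b,120,0,2.5),z,c))*1e3
print('noses',P(223,110,.024),P(551,110,.024),P(221,20,.024),P(551,20,.024))
for z in(.058,.062,.066,.070):print(z,'board end',P(229,148,z),P(565,148,z),P(245,490,z),P(547,490,z))
print('tcp',torack(state()['tool_pos'])*1e3)
print('base edge',P(20,302,.012),P(790,303,.012))
E
```

```text
noses [-51.82897111  39.16316898] [-51.63206435 -35.80437547] [-33.86220655  38.53286832] [-33.66515238 -34.76358618]
0.058 board end [-66.67042882  31.23591917] [-66.50491596 -32.43916984] [-133.05554557   31.65060417] [-132.90606732  -32.77774904]
0.062 board end [-67.48707351  30.41099791] [-67.32586492 -31.60817524] [-132.1457982    30.81489873] [-132.00020724  -31.93794944]
0.066 board end [-68.30371819  29.58607666] [-68.14681389 -30.77718064] [-131.23605083   29.9791933 ] [-131.09434716  -31.09814985]
0.07 board end [-69.12036287  28.7611554 ] [-68.96776285 -29.94618604] [-130.32630347   29.14348786] [-130.18848708  -30.25835026]
tcp [-166.31214108   -1.01944097]
base edge [-93.73999933  96.96939727] [ -93.49309418 -102.67094301]
```

>>> servo_tool:
  deltas:
    - [[5,0,2,-12,0],[5,0,2,-24,0],[5,0,2,-32,0],[5,0,2,-34,0],[5,0,2,-34,0]]

```text
time: 12.32
tool_pos: [0.5021, 0.1779, 0.0541]
tool_rot: [0.0, 0.998, 0.057, -0.0]
contact_force: [-0.3, -0.2, 0.2]
gripper_width: 0.125
```

Run:
```python
from h import *
import pickle
print(state()['tool_pos'],state()['contact_force'],state()['gripper_width']*85)
pickle.dump(calibration('wrist'),open('w12.pkl','wb'));snap('wrist','w12.png')
im=cv2.imread('pics/w12.png');cv2.imwrite('pics/w12c.png',cv2.resize(im[0:200,120:440],None,fx=2.5,fy=2.5,interpolation=cv2.INTER_CUBIC))
snap('scene','s1.png');im=cv2.imread('pics/s1.png');cv2.imwrite('pics/s1c.png',cv2.resize(im[200:330,300:500],None,fx=4,fy=4,interpolation=cv2.INTER_CUBIC))
```

```text
[0.5020536  0.177923   0.05413726] [-0.29570752 -0.18203362  0.22489182] 10.639758584315821
```

View pics/w12c.png

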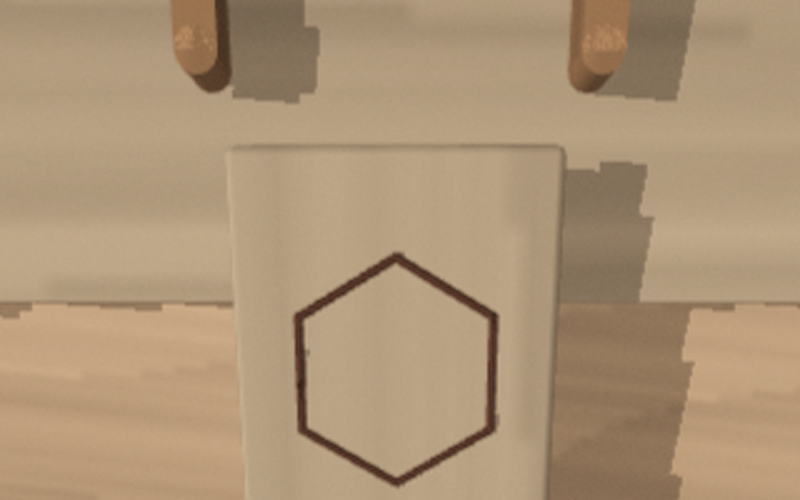

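View pics/s1c.png

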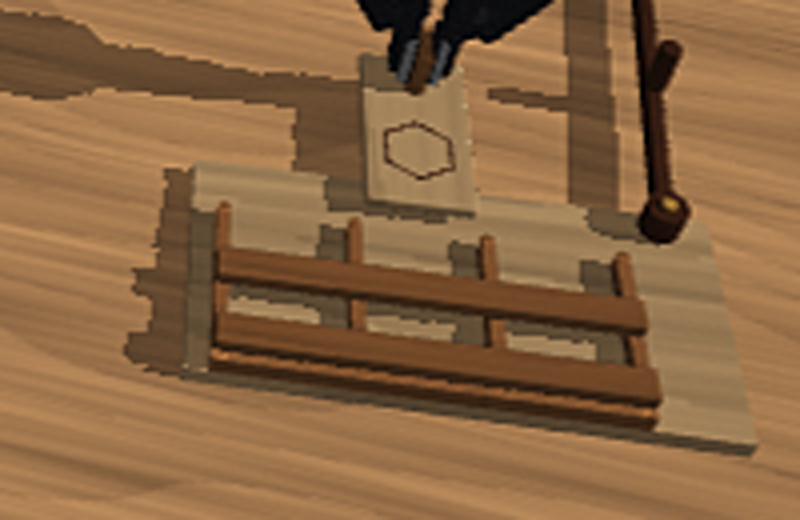

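Run:
```python
from h import *
import pickle
c=pickle.load(open('w12.pkl','rb'))
P=lambda a,b,z:torack(ray('wrist',*crop2uv(a,b,120,0,2.5),z,c))*1e3
for z in (.02,.022,.024,.026,.028):
  a=P(196,55,z)
  b=P(600,55,z)
  print(z,'walls',a,b,'mid',(a+b)[1]/2,'w',(a-b)[1])
  a=P(229,148,z)
  b=P(565,148,z)
  print(z,'board',a,b,'mid',(a+b)[1]/2,'w',(a-b)[1])
```

```text
0.02 walls [-49.37838009  40.18621295] [-49.0791973  -36.00863233] mid 2.088790311309449 w 76.1948452753962
0.02 board [-65.31752877  34.86269283] [-65.06533562 -30.42945672] mid 2.2166180546453624 w 65.29214954733757
0.022 walls [-49.9891282  39.7056579] [-49.69373958 -35.52290131] mid 2.0913782962286334 w 75.22855920271603
0.022 board [-65.72614015  34.44964947] [-65.47714525 -30.01447956] mid 2.2175849565681673 w 64.46412903578056
0.024 walls [-50.59987632  39.22510285] [-50.30828186 -35.03717028] mid 2.093966281147811 w 74.26227313003585
0.024 board [-66.13475152  34.03660612] [-65.88895489 -29.5995024 ] mid 2.2185518584909794 w 63.63610852422351
0.026 walls [-51.21062443  38.74454779] [-50.92282414 -34.55143926] mid 2.0965542660669954 w 73.29598705735572
0.026 board [-66.5433629   33.62356277] [-66.30076452 -29.18452525] mid 2.219518760413763 w 62.80808801266649
0.028 walls [-51.82137254  38.26399274] [-51.53736642 -34.06570824] mid 2.09914225098618 w 72.32970098467553
0.028 board [-66.95197427  33.21051941] [-66.71257415 -28.76954809] mid 2.2204856623365767 w 61.980067501109446
```

>>> servo_tool:
  deltas:
    - [[5,0,0,-2,0],[5,0,0,-2,0]]

```text
time: 12.68
tool_pos: [0.5021, 0.1779, 0.0523]
tool_rot: [0.0, 0.998, 0.056, 0.0]
contact_force: [0.6, -0.3, -0.3]
gripper_width: 0.133
```

>>> servo_tool:
  deltas:
    - [[5,0,0,-2,0],[5,0,0,-2,0]]

```text
time: 12.92
tool_pos: [0.5019, 0.1778, 0.0501]
tool_rot: [0.0, 0.998, 0.056, -0.0]
contact_force: [0.0, -0.0, -0.5]
gripper_width: 0.128
```

>>> servo_tool:
  deltas:
    - [[5,0,0,-1,0],[5,0,0,-1,0]]

```text
time: 13.18
tool_pos: [0.502, 0.1779, 0.0492]
tool_rot: [0.0, 0.998, 0.057, -0.0]
contact_force: [1.0, -1.1, -1.2]
gripper_width: 0.124
```

>>> servo_tool:
  deltas:
    - [[5,0,0,-1,0],[5,0,0,-1,0]]

```text
time: 13.42
tool_pos: [0.502, 0.1779, 0.0482]
tool_rot: [0.0, 0.998, 0.057, -0.0]
contact_force: [-0.4, -0.5, -0.9]
gripper_width: 0.128
```

>>> servo_tool:
  deltas:
    - [[5,0,0,-1,0],[5,0,0,-1,0]]

```text
time: 13.68
tool_pos: [0.502, 0.1779, 0.0472]
tool_rot: [0.0, 0.998, 0.057, -0.0]
contact_force: [-0.9, 0.5, 0.2]
gripper_width: 0.126
```

>>> servo_tool:
  deltas:
    - [[5,0,0,-1,0],[5,0,0,-1,0]]

```text
time: 13.92
tool_pos: [0.502, 0.1779, 0.0462]
tool_rot: [-0.0, 0.998, 0.057, -0.0]
contact_force: [-0.1, -0.7, -0.4]
gripper_width: 0.128
```

>>> servo_tool:
  deltas:
    - [[5,0,0,-1,0],[5,0,0,-1,0]]

```text
time: 14.18
tool_pos: [0.5023, 0.178, 0.0458]
tool_rot: [-0.0, 0.998, 0.057, 0.0]
contact_force: [-2.1, -0.1, 3.3]
gripper_width: 0.128
```

Run:
```python
from h import *
import pickle
print(state()['tool_pos'],state()['contact_force'],state()['gripper_width']*85)
snap('scene','s2.png');im=cv2.imread('pics/s2.png');cv2.imwrite('pics/s2c.png',cv2.resize(im[200:290,360:460],None,fx=6,fy=6,interpolation=cv2.INTER_CUBIC))
```

```text
[0.50228258 0.17796499 0.04577241] [-2.08831988 -0.1379748   3.32249412] 10.915507740259153
```

View pics/s2c.png

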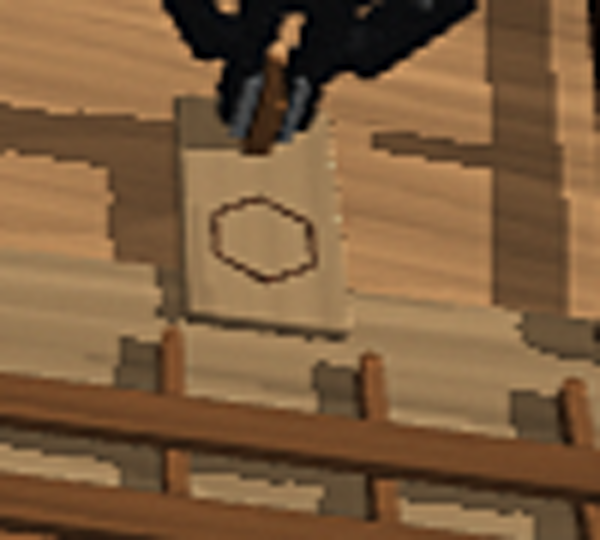

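>>> servo_tool:
  deltas:
    - [[5,0,0,2,0],[5,10,1,2,0],[5,20,2,2,0],[5,30,3,2,0],[5,40,4,2,0]]

```text
time: 14.85
tool_pos: [0.5429, 0.1819, 0.0472]
tool_rot: [-0.0, 0.998, 0.056, -0.0]
contact_force: [0.4, 0.4, -0.3]
gripper_width: 0.128
```

Run:
```python
from h import *
import pickle
print(state()['tool_pos'],state()['contact_force'],state()['gripper_width']*85)
pickle.dump(calibration('wrist'),open('w13.pkl','wb'));snap('wrist','w13.png')
im=cv2.imread('pics/w13.png');cv2.imwrite('pics/w13c.png',cv2.resize(im[0:240,120:440],None,fx=2.5,fy=2.5,interpolation=cv2.INTER_CUBIC))
```

```text
[0.54294665 0.18193798 0.04716074] [ 0.41446969  0.39286117 -0.3066129 ] 10.908462040480199
```

View pics/w13c.png

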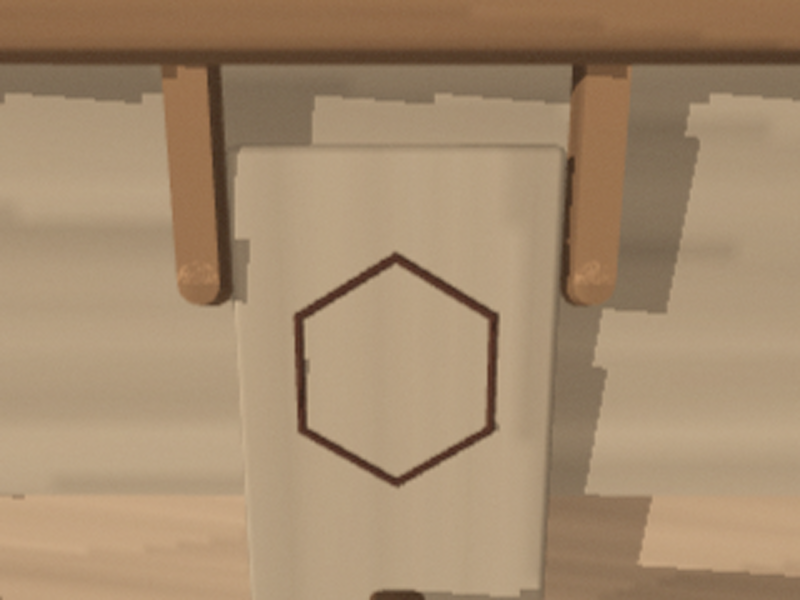

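>>> servo_tool:
  deltas:
    - [[5,8,1,0,0],[5,18,2.5,0,0],[5,28,3.5,0,0],[5,38,4.5,0,0],[5,48,5.7,0,0]]

```text
time: 15.52
tool_pos: [0.5908, 0.1877, 0.0473]
tool_rot: [0.0, 0.998, 0.057, 0.0]
contact_force: [-0.0, -0.4, -0.2]
gripper_width: 0.123
```

Run:
```python
from h import *
import pickle
print(state()['tool_pos'],state()['contact_force'],state()['gripper_width']*85,torack(state()['tool_pos']))
pickle.dump(calibration('wrist'),open('w14.pkl','wb'));snap('wrist','w14.png')
im=cv2.imread('pics/w14.png');cv2.imwrite('pics/w14c.png',cv2.resize(im[0:240,120:440],None,fx=2.5,fy=2.5,interpolation=cv2.INTER_CUBIC))
```

```text
[0.59081909 0.18766414 0.04731258] [-0.01631667 -0.44673824 -0.15148022] 10.412971919763931 [-0.07647244  0.00149199]
```

View pics/w14c.png

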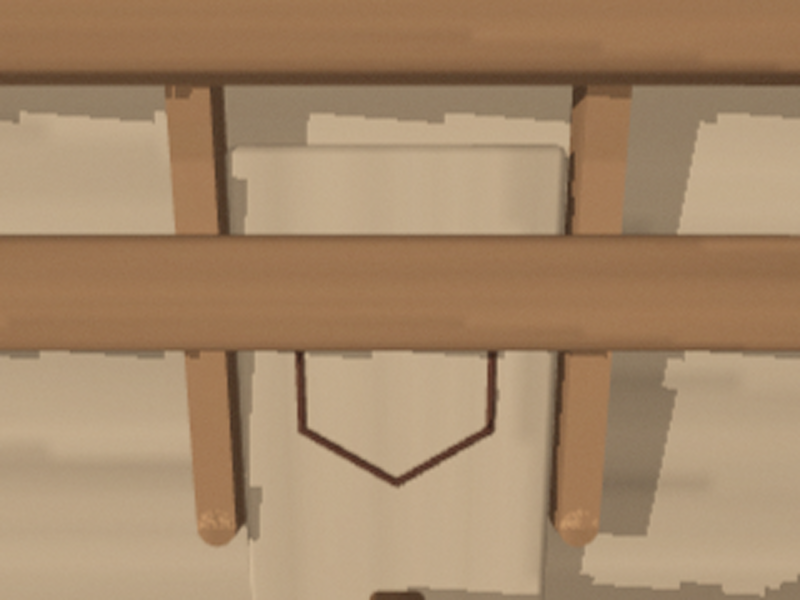

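>>> servo_tool:
  deltas:
    - [[5,6,0.8,0,0],[5,12,1.6,0,0],[5,16,2.2,-1,0],[5,18,2.4,-1,0],[5,18,2.4,-1,0]]

```text
time: 16.2
tool_pos: [0.6081, 0.19, 0.0462]
tool_rot: [0.0, 0.998, 0.057, -0.0]
contact_force: [0.2, -1.0, -1.5]
gripper_width: 0.128
```

>>> servo_tool:
  deltas:
    - [[5,1,0,0,0],[5,2,0.2,0,0],[5,3,0.3,0,0],[5,3,0.3,0,0]]

```text
time: 16.7
tool_pos: [0.6112, 0.1903, 0.0463]
tool_rot: [-0.0, 0.998, 0.057, 0.0]
contact_force: [0.3, -0.6, -0.6]
gripper_width: 0.123
```

>>> servo_tool:
  deltas:
    - [[5,1,0.1,-0.5,0],[5,2,0.2,-0.5,0],[5,2,0.2,-0.5,0]]

```text
time: 17.08
tool_pos: [0.6134, 0.1905, 0.0459]
tool_rot: [-0.0, 0.998, 0.057, 0.0]
contact_force: [-0.3, 0.1, -0.1]
gripper_width: 0.125
```

Run:
```python
from h import *
import pickle
print(state()['tool_pos'],state()['contact_force'],state()['gripper_width']*85,torack(state()['tool_pos']))
pickle.dump(calibration('wrist'),open('w15.pkl','wb'));snap('wrist','w15.png')
im=cv2.imread('pics/w15.png');cv2.imwrite('pics/w15c.png',cv2.resize(im[0:240,120:440],None,fx=2.5,fy=2.5,interpolation=cv2.INTER_CUBIC))
```

```text
[0.61337294 0.19054053 0.04594211] [-0.30248985  0.14233061 -0.13094044] 10.591530211347761 [-0.05373954  0.00189781]
```

View pics/w15c.png

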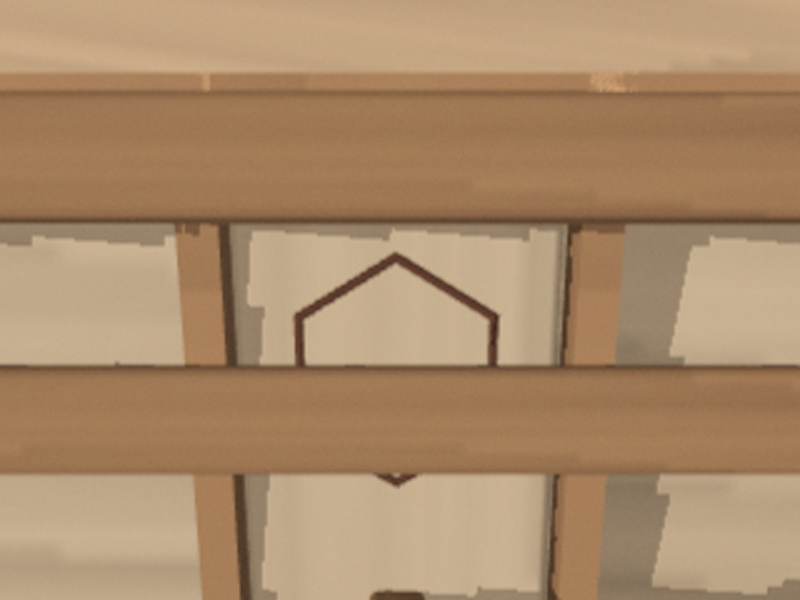

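>>> servo_tool:
  deltas:
    - [[5,1,0.1,0,0],[5,2,0.2,0,0],[5,2,0.2,0,0]]

```text
time: 17.5
tool_pos: [0.6153, 0.1907, 0.046]
tool_rot: [-0.0, 0.998, 0.057, 0.0]
contact_force: [-0.5, 0.6, 1.9]
gripper_width: 0.125
```

>>> servo_tool:
  deltas:
    - [[5,1,0.1,0,0],[5,1,0.1,0,0]]

```text
time: 17.75
tool_pos: [0.6155, 0.1908, 0.0459]
tool_rot: [0.0, 0.998, 0.057, -0.001]
contact_force: [-5.3, -0.6, 5.2]
gripper_width: 0.123
```

>>> servo_tool:
  deltas:
    - [[5,1,0.1,0,0],[5,1,0.1,0,0]]

```text
time: 18.0
tool_pos: [0.6156, 0.1908, 0.0459]
tool_rot: [0.0, 0.998, 0.057, -0.002]
contact_force: [-9.6, -0.6, 8.2]
gripper_width: 0.125
```

>>> servo_tool:
  deltas:
    - [[20,-0.5,0,0,0],[36,-0.5,0,0,0],[36,-0.5,0,0,0],[36,-0.5,0,10,0],[36,-0.5,0,50,0]]

```text
time: 18.62
tool_pos: [0.6145, 0.1905, 0.0936]
tool_rot: [0.0, 0.998, 0.057, -0.003]
contact_force: [0.3, 0.1, 0.3]
gripper_width: 0.425
```

>>> servo_tool:
  deltas:
    - [[36,-15,0,60,0],[36,-30,0,100,0],[36,-30,0,100,0]]

```text
time: 19.0
tool_pos: [0.5888, 0.1915, 0.2022]
tool_rot: [-0.001, 0.998, 0.057, 0.005]
contact_force: [-0.2, 0.7, 0.4]
gripper_width: 0.422
```

Run:
```python
from h import *
import pickle
print(state()['tool_pos'],state()['contact_force'])
pickle.dump(calibration('wrist'),open('w16.pkl','wb'));snap('wrist','w16.png')
snap('top','t2.png')
im=cv2.imread('pics/t2.png');cv2.imwrite('pics/t2c.png',cv2.resize(im[120:260,100:390],None,fx=2.7,fy=2.7,interpolation=cv2.INTER_CUBIC))
```

```text
[0.58875975 0.19154577 0.20216755] [-0.21504897  0.67095153  0.38438617]
```

View pics/w16.png

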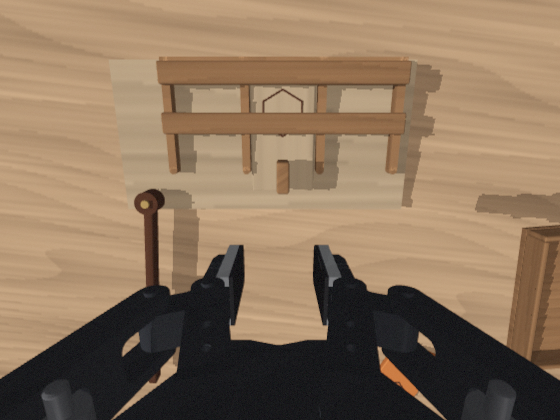

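View pics/t2c.png

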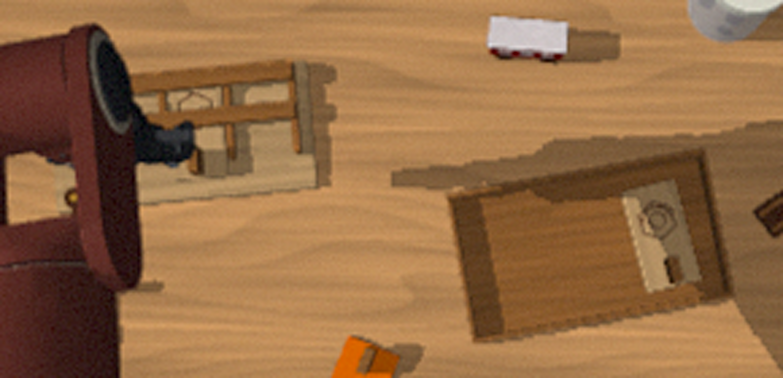

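>>> servo_tool:
  deltas:
    - [[50,-60,-250,0,0.7],[50,-60,-250,0,0.7],[50,-60,-250,0,0.7],[50,-60,-250,0,0.7],[50,-60,-250,0,0.7]]

```text
time: 19.73
tool_pos: [0.5249, -0.0622, 0.1935]
tool_rot: [-0.0, 0.996, 0.09, -0.002]
contact_force: [-0.6, 0.8, 0.2]
gripper_width: 0.583
```

>>> servo_tool:
  deltas:
    - [[50,-74,-300,0,0.7],[50,-74,-300,0,0.7],[50,-74,-300,0,0.7],[50,-74,-300,0,0.7],[50,-74,-300,0,0.7]]

```text
time: 20.35
tool_pos: [0.4521, -0.3599, 0.194]
tool_rot: [-0.001, 0.992, 0.13, -0.001]
contact_force: [0.6, -0.2, -0.1]
gripper_width: 0.586
```

>>> servo_tool:
  deltas:
    - [[50,0,0,0,0],[50,0,0,0,0]]

```text
time: 20.6
tool_pos: [0.4527, -0.358, 0.1942]
tool_rot: [-0.001, 0.992, 0.13, -0.001]
contact_force: [0.5, 0.3, -0.1]
gripper_width: 0.585
```

Run:
```python
from h import *
import pickle
print(state()['tool_pos'],state()['tool_rot'])
pickle.dump(calibration('wrist'),open('w17.pkl','wb'));snap('wrist','w17.png')
im=cv2.imread('pics/w17.png');cv2.imwrite('pics/w17c.png',cv2.resize(im[20:190,200:380],None,fx=3.5,fy=3.5,interpolation=cv2.INTER_CUBIC))
```

```text
[ 0.45266038 -0.35800453  0.19417454] [-1.42125654e-03  9.91560374e-01  1.29636511e-01 -6.15643505e-04]
```

View pics/w17c.png

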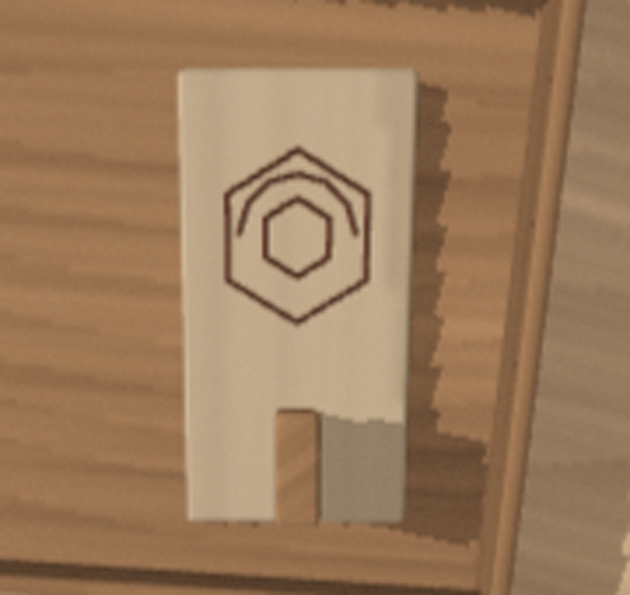

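Board B is alone in the bin and lines up with the tool. Its corners in the crop are (180,70), (416,70), (404,521) and (189,521), and the top of the fin is at (297,410–523).

Run:
```python
from h import *
import pickle
c=pickle.load(open('w17.pkl','rb'))
L=[(.06,.032),(.06,-.032),(-.06,-.032),(-.06,.032)]
p=[(180,70),(416,70),(404,521),(189,521)]
q,e=fit('wrist',[(*crop2uv(a,b,200,20,3.5),(x,y,.014)) for (a,b),(x,y) in zip(p,L)],c);print(q,np.degrees(q[2]),np.round(e*1e3,1).tolist())
print('fin',q[0]-.042*np.cos(q[2]),q[1]-.042*np.sin(q[2]))
for uv in [(297,410),(297,523)]: print(ray('wrist',*crop2uv(*uv,200,20,3.5),.046,c))
```

```text
[ 0.53841742 -0.34077074  0.26121463] 14.966496029486226 [[0.4, 1.1], [1.0, -0.7], [-0.5, -0.6], [-0.8, 0.3]]
fin 0.4978421904686144 -0.3516174134885239
[ 0.51247202 -0.3471697   0.046     ]
[ 0.48462454 -0.35473196  0.046     ]
```

>>> servo_tool:
  deltas:
    - [[40,45,6,-40,0],[40,45,6,-80,0],[40,45,6,-120,0],[40,45,6,-140,0],[40,45,6,-154,0]]

```text
time: 21.28
tool_pos: [0.498, -0.3521, 0.0411]
tool_rot: [-0.0, 0.991, 0.13, -0.0]
contact_force: [0.2, -0.1, 0.4]
gripper_width: 0.468
```

>>> servo_tool:
  deltas:
    - [[40,0,0,0,0]]

```text
time: 21.4
tool_pos: [0.4977, -0.3527, 0.0416]
tool_rot: [-0.0, 0.992, 0.13, -0.0]
contact_force: [-0.3, -0.0, 0.4]
gripper_width: 0.474
```

Run:
```python
from h import *
print(state()['tool_pos'],state()['tool_rot'],state()['contact_force'])
snap('wrist','w18.png')
```

```text
[ 0.49766028 -0.3526678   0.04158598] [-2.59273557e-04  9.91552057e-01  1.29708975e-01 -1.79419732e-04] [-0.31807746 -0.01984801  0.3588782 ]
```

View pics/w18.png

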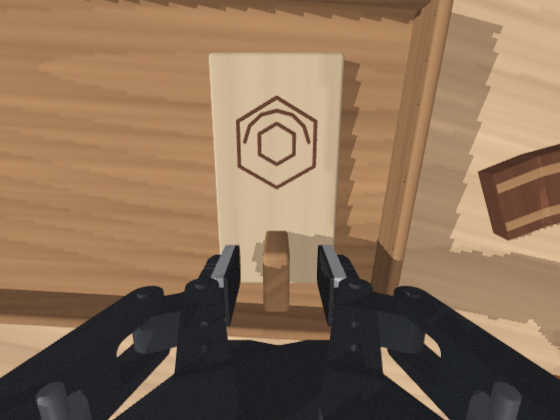

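>>> servo_tool:
  deltas:
    - [[5,0,0,0,0],[5,0,0,0,0],[5,0,0,0,0],[5,0,0,0,0],[5,0,0,0,0]]

```text
time: 22.08
tool_pos: [0.4985, -0.3541, 0.0437]
tool_rot: [0.001, 0.992, 0.129, 0.001]
contact_force: [-0.3, -0.2, 5.8]
gripper_width: 0.125
```

>>> servo_tool:
  deltas:
    - [[5,0,0,15,0],[5,0,0,40,0],[5,0,0,70,0],[5,0,0,70,0]]

```text
time: 22.58
tool_pos: [0.4991, -0.3545, 0.1153]
tool_rot: [0.002, 0.992, 0.129, 0.002]
contact_force: [-0.5, -0.0, -0.9]
gripper_width: 0.126
```

>>> servo_tool:
  deltas:
    - [[5,0,30,0,-0.3],[5,-7,75,0,-0.7],[5,-14,120,0,-1],[5,-20,165,0,-1.4],[5,-24,205,0,-1.4]]

```text
time: 23.2
tool_pos: [0.4722, -0.1462, 0.1101]
tool_rot: [-0.001, 0.998, 0.056, -0.001]
contact_force: [0.1, 0.4, -0.5]
gripper_width: 0.125
```

Run:
```python
from h import *
s=state();print(s['tool_pos'],s['tool_rot'],s['gripper_width'])
snap('wrist','w19.png')
# target: fin rack x=-167, slot y=-75 + 2
x,y=-.167,-.0735
print(RK+[np.cos(RY)*x-np.sin(RY)*y,np.sin(RY)*x+np.cos(RY)*y])
```

```text
[ 0.47216113 -0.14619056  0.1101083 ] [-6.69532201e-04  9.98409538e-01  5.63624918e-02 -1.10228660e-03] 0.12547065545740888
[0.50898673 0.10326922]
```

View pics/w19.png

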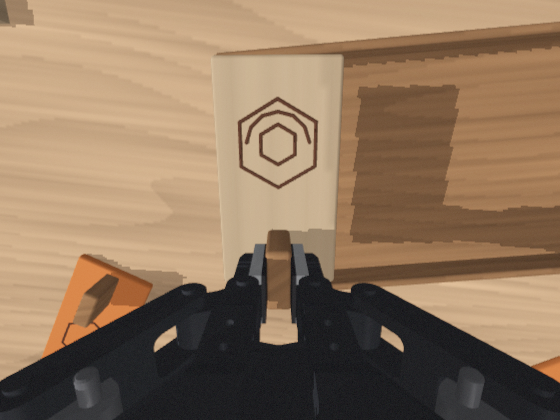

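>>> servo_tool:
  deltas:
    - [[5,0,45,0,0],[5,0,90,0,0],[5,5,140,0,0],[5,10,190,0,0],[5,15,235,0,0]]

```text
time: 23.88
tool_pos: [0.4877, 0.0884, 0.1105]
tool_rot: [0.0, 0.998, 0.057, -0.001]
contact_force: [0.1, -0.6, -0.7]
gripper_width: 0.125
```

>>> servo_tool:
  deltas:
    - [[5,10,10,-10,0],[5,20,14,-20,0],[5,20,14,-23,0],[5,20,14,-23,0]]

```text
time: 24.38
tool_pos: [0.5077, 0.1006, 0.0878]
tool_rot: [0.0, 0.998, 0.056, -0.001]
contact_force: [-0.6, -1.0, -0.2]
gripper_width: 0.128
```

Run:
```python
from h import *
import pickle
s=state();print(s['tool_pos'],s['tool_rot'],s['gripper_width'],torack(s['tool_pos']))
pickle.dump(calibration('wrist'),open('w20.pkl','wb'));snap('wrist','w20.png')
im=cv2.imread('pics/w20.png');cv2.imwrite('pics/w20c.png',cv2.resize(im[0:200,120:440],None,fx=2.5,fy=2.5,interpolation=cv2.INTER_CUBIC))
```

```text
[0.50767142 0.1005532  0.08779447] [ 2.19880331e-05  9.98410586e-01  5.63481693e-02 -1.08822371e-03] 0.1276345464969677 [-0.16860297 -0.07605681]
```

View pics/w20c.png

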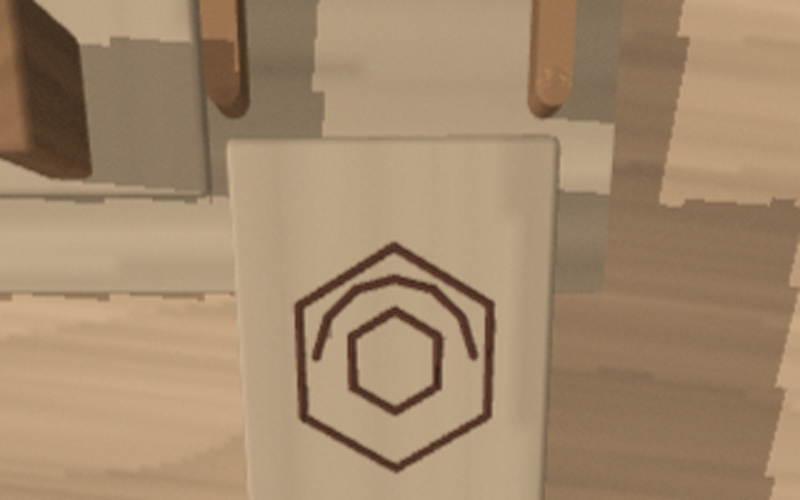

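Run:
```python
from h import *
import pickle
c=pickle.load(open('w20.pkl','rb'))
P=lambda a,b,z:torack(ray('wrist',*crop2uv(a,b,120,0,2.5),z,c))*1e3
print('noses',P(224,97,.024),P(551,97,.024),P(221,20,.024),P(553,20,.024))
for z in(.056,.060,.064):
  a,b,d,e=P(229,140,z),P(557,136,z),P(247,480,z),P(545,480,z)
  print(z,'front',a,b,'rear',d,e,'mids',(a+b)/2,(d+e)/2,(a-b)[1])
print('base edge',P(5,295,.012),P(230,291,.012),P(600,290,.012)); print('A rear',P(5,197,.02),P(200,193,.02))
```

```text
noses [-51.7085609 -36.063434 ] [ -51.44819573 -110.23887611] [-36.46093638 -36.29736588] [ -36.19972026 -109.78003993]
0.056 front [-67.31889111 -43.28229714] [ -66.40973411 -105.79629836] rear [-133.51639421  -43.36591534] [-133.30852417 -107.32070076] mids [-66.86431261 -74.53929775] [-133.41245919  -75.34330805] 62.51400121792163
0.06 front [-68.16433338 -44.10605008] [ -67.27860058 -105.00939366] rear [-132.65627433  -44.18751388] [-132.45376001 -106.49452021] mids [-67.72146698 -74.55772187] [-132.55501717  -75.34101704] 60.90334357513579
0.064 front [-69.00977565 -44.92980302] [ -68.14746705 -104.22248895] rear [-131.79615445  -45.00911241] [-131.59899585 -105.66833966] mids [-68.57862135 -74.57614598] [-131.69757515  -75.33872603] 59.29268593234992
base edge [-94.48123849  25.58665997] [-93.3003688  -32.46496291] [ -92.7319726  -127.72576817]
A rear [-72.27760504  18.44649793] [-71.23233694 -28.28027354]
```

>>> servo_tool:
  deltas:
    - [[5,0,2.4,-12,-0.1],[5,0,2.4,-24,-0.1],[5,0,2.4,-33,-0.1],[5,0,2.4,-33,-0.1]]

```text
time: 24.92
tool_pos: [0.5076, 0.1032, 0.0544]
tool_rot: [0.0, 0.999, 0.051, -0.001]
contact_force: [-0.2, -0.7, 0.5]
gripper_width: 0.123
```

>>> servo_tool:
  deltas:
    - [[5,0,0,-1,0],[5,0,0,-2,0],[5,0,0,-3,0],[5,0,0,-4,0],[5,0,0,-4,0]]

```text
time: 25.55
tool_pos: [0.5085, 0.1033, 0.0518]
tool_rot: [-0.0, 0.999, 0.051, -0.0]
contact_force: [0.1, -0.0, -0.9]
gripper_width: 0.121
```

Run:
```python
from h import *
import pickle
s=state();print(s['tool_pos'],s['tool_rot'],s['contact_force'])
pickle.dump(calibration('wrist'),open('w21.pkl','wb'));snap('wrist','w21.png')
im=cv2.imread('pics/w21.png');cv2.imwrite('pics/w21c.png',cv2.resize(im[0:200,120:440],None,fx=2.5,fy=2.5,interpolation=cv2.INTER_CUBIC))
```

```text
[0.50853404 0.10332808 0.05175631] [-1.52709118e-05  9.98682454e-01  5.13162152e-02 -4.89892858e-05] [ 0.11625969 -0.02619996 -0.85864026]
```

View pics/w21c.png

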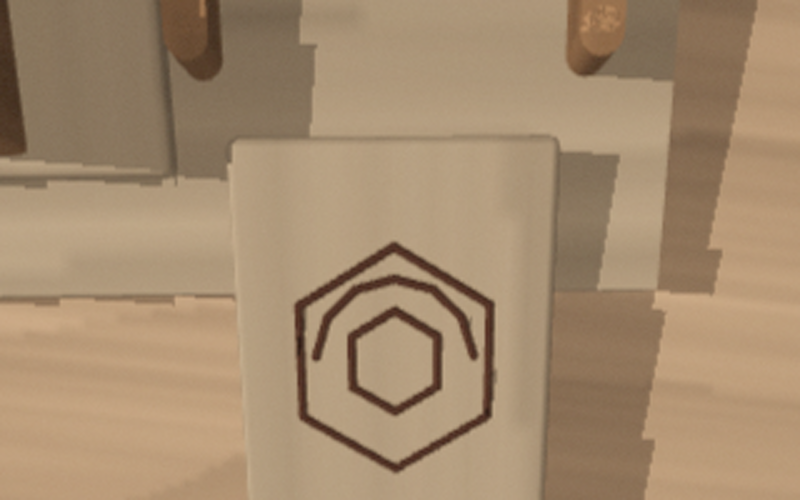

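>>> servo_tool:
  deltas:
    - [[5,0,0,-1,0],[5,0,0,-2,0],[5,0,0,-2,0]]

```text
time: 25.98
tool_pos: [0.5086, 0.1033, 0.0498]
tool_rot: [-0.0, 0.999, 0.051, -0.0]
contact_force: [0.2, 0.6, -0.9]
gripper_width: 0.126
```

>>> servo_tool:
  deltas:
    - [[5,0,0,-1,0],[5,0,0,-1,0]]

```text
time: 26.22
tool_pos: [0.5086, 0.1033, 0.0493]
tool_rot: [0.0, 0.999, 0.051, -0.0]
contact_force: [-2.9, 0.0, 4.9]
gripper_width: 0.122
```

>>> servo_tool:
  deltas:
    - [[5,0,0,-1,0],[5,0,0,-1,0]]

```text
time: 26.48
tool_pos: [0.5088, 0.1033, 0.049]
tool_rot: [0.0, 0.999, 0.051, -0.0]
contact_force: [-6.9, 0.1, 9.1]
gripper_width: 0.128
```

>>> servo_tool:
  deltas:
    - [[5,0,0,3,0],[5,10,1.1,3,0],[5,20,2.2,3,0],[5,30,3.3,3,0],[5,40,4.4,3,0]]

```text
time: 27.1
tool_pos: [0.5494, 0.1078, 0.0506]
tool_rot: [-0.0, 0.999, 0.051, -0.0]
contact_force: [-0.0, -0.1, -0.9]
gripper_width: 0.123
```

Run:
```python
from h import *
import pickle
s=state();print(s['tool_pos'],s['tool_rot'],s['contact_force'],torack(s['tool_pos']))
snap('wrist','w22.png')
im=cv2.imread('pics/w22.png');cv2.imwrite('pics/w22c.png',cv2.resize(im[0:240,120:440],None,fx=2.5,fy=2.5,interpolation=cv2.INTER_CUBIC))
```

```text
[0.54939109 0.10776117 0.05056965] [-5.15165699e-06  9.98684488e-01  5.12764778e-02 -1.28023165e-04] [-0.02756393 -0.11106849 -0.94925382] [-0.12634677 -0.07343007]
```

View pics/w22c.png

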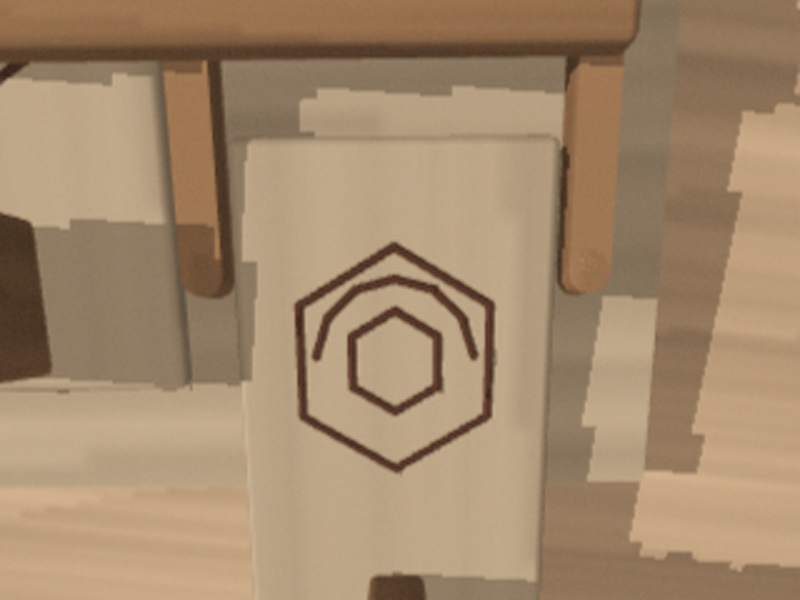

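>>> servo_tool:
  deltas:
    - [[5,10,1.3,0,0],[5,20,2.6,0,0],[5,30,3.7,0,0],[5,40,4.8,0,0],[5,50,5.9,0,0]]

```text
time: 27.78
tool_pos: [0.5993, 0.1137, 0.0508]
tool_rot: [0.0, 0.999, 0.051, 0.0]
contact_force: [0.1, -0.7, -0.3]
gripper_width: 0.128
```

Run:
```python
from h import *
import pickle
s=state();print(s['tool_pos'],s['tool_rot'],s['contact_force'],torack(s['tool_pos']))
snap('wrist','w23.png')
im=cv2.imread('pics/w23.png');cv2.imwrite('pics/w23c.png',cv2.resize(im[0:240,120:440],None,fx=2.5,fy=2.5,interpolation=cv2.INTER_CUBIC))
```

```text
[0.59928115 0.1136889  0.05080016] [4.01061543e-06 9.98682051e-01 5.13240687e-02 2.04872363e-05] [ 0.09950465 -0.67827464 -0.25410341] [-0.07610794 -0.07296477]
```

View pics/w23c.png

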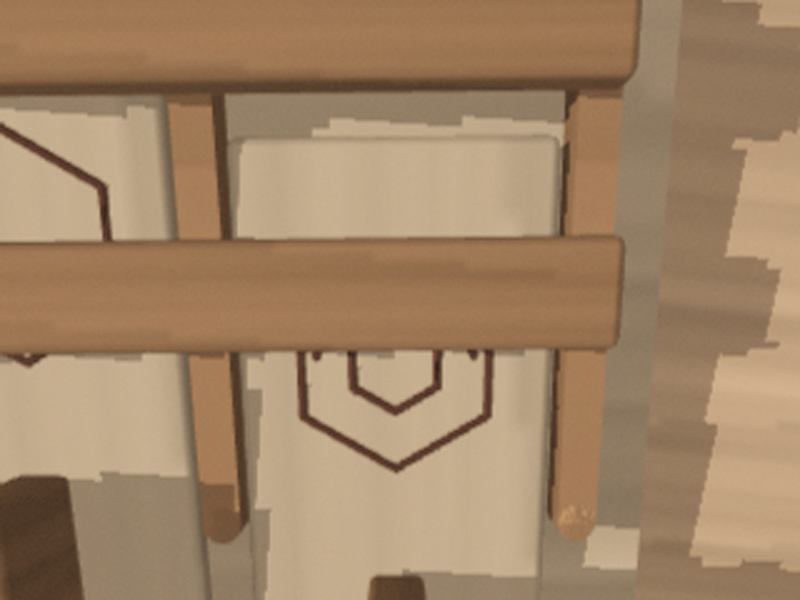

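>>> servo_tool:
  deltas:
    - [[5,6,0.7,0,0],[5,12,1.5,0,0],[5,17,2,-1,0],[5,20,2.3,-1,0],[5,20,2.3,-1,0]]

```text
time: 28.45
tool_pos: [0.6188, 0.1159, 0.0498]
tool_rot: [0.0, 0.999, 0.051, 0.0]
contact_force: [0.1, -0.1, -0.2]
gripper_width: 0.125
```

>>> servo_tool:
  deltas:
    - [[5,1,0,0,0],[5,2,0.2,0,0],[5,2,0.2,0,0]]

```text
time: 28.82
tool_pos: [0.6207, 0.1161, 0.0499]
tool_rot: [0.0, 0.999, 0.051, 0.0]
contact_force: [0.3, 0.3, -0.8]
gripper_width: 0.124
```

>>> servo_tool:
  deltas:
    - [[5,1,0.1,0,0],[5,1,0.1,0,0]]

```text
time: 29.08
tool_pos: [0.6216, 0.1162, 0.0498]
tool_rot: [-0.0, 0.999, 0.051, 0.0]
contact_force: [-0.1, 0.8, -1.2]
gripper_width: 0.126
```

>>> servo_tool:
  deltas:
    - [[5,1,0.1,0,0],[5,1,0.1,0,0]]

```text
time: 29.32
tool_pos: [0.6218, 0.1162, 0.0497]
tool_rot: [0.0, 0.999, 0.051, -0.001]
contact_force: [-5.1, -0.5, 2.9]
gripper_width: 0.126
```

>>> servo_tool:
  deltas:
    - [[5,1,0.1,0,0],[5,1,0.1,0,0]]

```text
time: 29.58
tool_pos: [0.6218, 0.1162, 0.0497]
tool_rot: [0.0, 0.999, 0.051, -0.003]
contact_force: [-9.4, -2.0, 5.7]
gripper_width: 0.127
```

>>> servo_tool:
  deltas:
    - [[20,-0.5,0,0,0],[36,-0.5,0,0,0],[36,-0.5,0,0,0],[36,-0.5,0,10,0],[36,-0.5,0,50,0]]

```text
time: 30.2
tool_pos: [0.621, 0.1162, 0.0977]
tool_rot: [0.0, 0.999, 0.051, -0.003]
contact_force: [0.6, 0.1, -0.3]
gripper_width: 0.424
```

>>> servo_tool:
  deltas:
    - [[36,-25,0,50,0],[36,-60,0,100,0],[36,-60,0,100,0],[36,-60,0,100,0]]

```text
time: 30.7
tool_pos: [0.5632, 0.1164, 0.2004]
tool_rot: [-0.0, 0.999, 0.051, 0.001]
contact_force: [-0.5, -0.1, -0.5]
gripper_width: 0.42
```

Run:
```python
from h import *
import pickle
s=state();print(s['tool_pos'],s['contact_force'])
pickle.dump(calibration('wrist'),open('w24.pkl','wb'));snap('wrist','w24.png')
im=cv2.imread('pics/w24.png');cv2.imwrite('pics/w24c.png',cv2.resize(im[0:200,60:400],None,fx=2.3,fy=2.3,interpolation=cv2.INTER_CUBIC))
snap('top','t3.png')
```

```text
[0.5631566  0.11642795 0.20043314] [-0.51422583 -0.06275068 -0.47267434]
```

View pics/w24c.png

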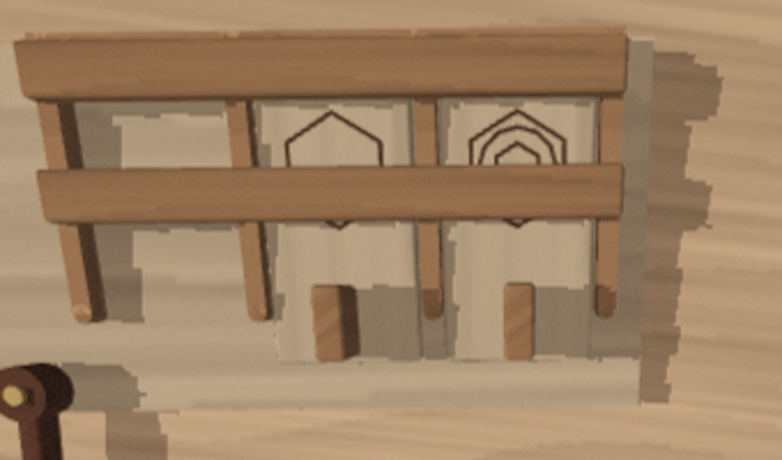

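View pics/t3.png

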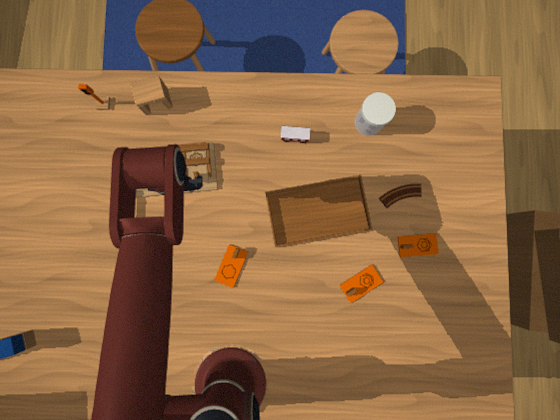

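Run:
```python
from h import *
import pickle
c=pickle.load(open('w24.pkl','rb'))
P=lambda a,b,z:torack(ray('wrist',*crop2uv(a,b,60,0,2.3),z,c))*1e3
print('A rear',P(300,361,.02),P(410,361,.02),'B rear',P(470,359,.02),P(590,358,.02))
print('base',P(300,410,.012),P(600,406,.012),'noses tops mid',P(260,312,.024),P(432,312,.024),P(605,310,.024))
print('hexA',P(332,226,.02),'hexB',P(516,226,.02),'strip front',P(330,222,.034),P(516,219,.034))
```

```text
A rear [-70.77420561  23.52047927] [-71.10539512 -25.14777786] B rear [-70.41169442 -51.71536662] [ -70.33586061 -104.77314393]
base [-93.8968466   27.79181511] [ -92.98478485 -111.00326284] noses tops mid [-49.54736695  37.71093936] [-50.04567825 -36.00357877] [ -49.71525215 -110.14311967]
hexA [-14.73565902   5.27084486] hexB [-15.25318579 -72.14672277] strip front [-14.55553764   2.67327087] [-13.9258937  -71.87657442]
```

>>> servo_tool:
  deltas:
    - [[40,-50,60,0,-0.7],[40,-96,120,0,-1.4],[40,-96,180,0,-1.4],[40,-96,210,0,-1.4],[40,-96,210,0,-1.4]]

```text
time: 31.42
tool_pos: [0.4658, 0.3289, 0.1977]
tool_rot: [0.001, 1.0, -0.02, -0.002]
contact_force: [0.8, 0.3, -0.6]
gripper_width: 0.468
```

>>> servo_tool:
  deltas:
    - [[40,0,0,-50,0],[40,0,0,-100,0],[40,0,0,-100,0]]

```text
time: 31.8
tool_pos: [0.4635, 0.3235, 0.0935]
tool_rot: [0.003, 1.0, -0.023, -0.006]
contact_force: [-0.4, -0.5, 0.8]
gripper_width: 0.47
```

Run:
```python
from h import *
import pickle
s=state();print(s['tool_pos'],s['tool_rot'])
pickle.dump(calibration('wrist'),open('w25.pkl','wb'));snap('wrist','w25.png')
```

```text
[0.46350515 0.3235002  0.09354697] [ 0.00323854  0.99972553 -0.02251846 -0.0055943 ]
```

View pics/w25.png

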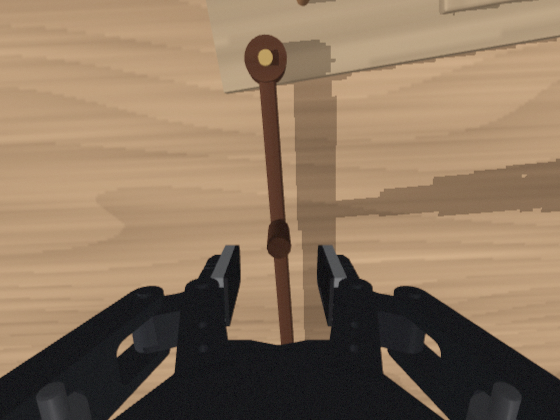

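>>> servo_tool:
  deltas:
    - [[40,0,0,-30,0],[40,0,0,-44,0],[22,0,0,-44,0],[22,0,0,-44,0],[22,0,0,-44,0]]

```text
time: 32.48
tool_pos: [0.4679, 0.3269, 0.0572]
tool_rot: [-0.001, 1.0, -0.022, 0.001]
contact_force: [-0.0, 0.2, 0.5]
gripper_width: 0.256
```

Run:
```python
from h import *
import pickle
s=state();print(s['tool_pos'],s['tool_rot'])
snap('wrist','w26.png')
h=np.array([.568,.3235]);L=.1025
for p in range(90,-25,-6):
    a=np.radians(p);print(p,np.round((h+L*np.array([-np.sin(a),-np.cos(a)]))*1e3,1))
```

```text
[0.46793116 0.32686085 0.05724652] [-5.71071414e-04  9.99757313e-01 -2.19989864e-02  1.01631075e-03]
90 [465.5 323.5]
84 [466.1 312.8]
78 [467.7 302.2]
72 [470.5 291.8]
66 [474.4 281.8]
60 [479.2 272.2]
54 [485.1 263.3]
48 [491.8 254.9]
42 [499.4 247.3]
36 [507.8 240.6]
30 [516.7 234.7]
24 [526.3 229.9]
18 [536.3 226. ]
12 [546.7 223.2]
6 [557.3 221.6]
0 [568. 221.]
-6 [578.7 221.6]
-12 [589.3 223.2]
-18 [599.7 226. ]
-24 [609.7 229.9]
```

View pics/w26.png

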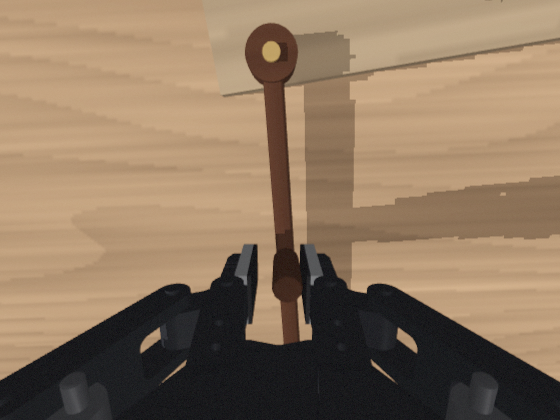

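>>> servo_tool:
  deltas:
    - [[22,0,-11,0,1],[22,1,-21,0,2],[22,4,-32,0,3],[22,7,-42,0,4],[22,12,-52,0,5]]

```text
time: 33.15
tool_pos: [0.4795, 0.2745, 0.0566]
tool_rot: [-0.0, 0.971, 0.239, 0.001]
contact_force: [0.4, 1.5, -0.2]
gripper_width: 0.256
```

>>> servo_tool:
  deltas:
    - [[22,6,-9,0,1],[22,12,-18,0,2],[22,19,-26,0,3],[22,27,-33,0,4],[22,36,-39,0,5]]

```text
time: 33.78
tool_pos: [0.5155, 0.2355, 0.0565]
tool_rot: [-0.0, 0.876, 0.482, 0.0]
contact_force: [-1.0, 0.5, 0.4]
gripper_width: 0.259
```

>>> servo_tool:
  deltas:
    - [[22,9,-5,0,1],[22,19,-9,0,2],[22,30,-13,0,3],[22,40,-15,0,4],[22,51,-16,0,5]]

```text
time: 34.4
tool_pos: [0.5664, 0.2195, 0.0563]
tool_rot: [-0.0, 0.721, 0.693, 0.0]
contact_force: [0.1, 0.4, 1.3]
gripper_width: 0.257
```

Run:
```python
from h import *
import pickle
s=state();print(s['tool_pos'],s['tool_rot'],s['contact_force'])
snap('wrist','w27.png')
```

```text
[0.56642255 0.21952988 0.05631868] [-1.08329697e-04  7.21296464e-01  6.92626425e-01  1.84103685e-04] [0.05387611 0.358756   1.31177891]
```

View pics/w27.png

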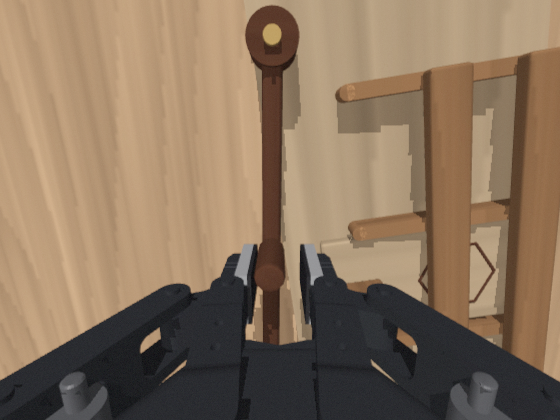

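>>> servo_tool:
  deltas:
    - [[22,5,0,0,0.5],[22,11,0,0,1],[22,15,0.5,0,1.3],[22,15,0.5,0,1.3]]

```text
time: 34.95
tool_pos: [0.5814, 0.22, 0.0561]
tool_rot: [0.0, 0.674, 0.739, 0.0]
contact_force: [0.4, 0.2, 0.5]
gripper_width: 0.259
```

Run:
```python
from h import *
import pickle
s=state();print(s['tool_pos'],s['tool_rot'],s['contact_force'])
c=calibration('wrist');snap('wrist','w28.png')
```

```text
[0.58137625 0.22000256 0.05610283] [1.81213715e-04 6.74105633e-01 7.38634887e-01 2.58288580e-04] [0.4183752  0.22778881 0.50629616]
```

View pics/w28.png

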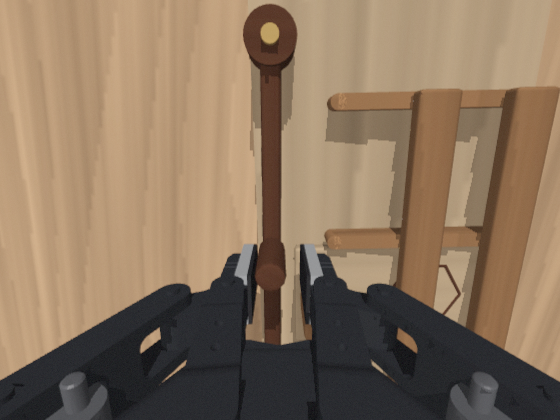

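>>> servo_tool:
  deltas:
    - [[22,1,0.1,0,0],[22,2,0.3,0,0],[22,2,0.3,0,0]]

```text
time: 35.38
tool_pos: [0.5831, 0.2202, 0.0558]
tool_rot: [0.0, 0.674, 0.739, -0.0]
contact_force: [0.3, -0.5, -0.0]
gripper_width: 0.258
```

>>> servo_tool:
  deltas:
    - [[22,1,0.1,0,0],[22,1,0.1,0,0]]

```text
time: 35.62
tool_pos: [0.5838, 0.2202, 0.0557]
tool_rot: [-0.0, 0.674, 0.739, -0.0]
contact_force: [-1.6, -0.8, 0.5]
gripper_width: 0.258
```

>>> servo_tool:
  deltas:
    - [[22,1,0.1,0,0],[22,1,0.1,0,0]]

```text
time: 35.88
tool_pos: [0.584, 0.2202, 0.0556]
tool_rot: [-0.001, 0.674, 0.739, -0.001]
contact_force: [-5.7, -0.7, 3.1]
gripper_width: 0.259
```

>>> servo_tool:
  deltas:
    - [[22,-1,0,0,0],[36,0,0,0,0],[36,0,0,0,0],[36,0,0,25,0],[36,0,0,70,0]]

```text
time: 36.5
tool_pos: [0.5837, 0.22, 0.1241]
tool_rot: [-0.001, 0.674, 0.739, -0.002]
contact_force: [0.5, 0.4, 0.2]
gripper_width: 0.426
```

>>> servo_tool:
  deltas:
    - [[36,-30,-40,60,-3],[36,-80,-90,100,-6],[36,-80,-90,100,-8],[36,-80,-90,100,-10],[36,-80,-90,100,-13]]

```text
time: 37.12
tool_pos: [0.5054, 0.1301, 0.2267]
tool_rot: [0.0, 0.936, 0.352, 0.001]
contact_force: [-0.4, 0.3, 0.7]
gripper_width: 0.424
```

>>> servo_tool:
  deltas:
    - [[36,0,0,0,-5],[36,0,0,0,-5],[36,0,0,0,-5]]

```text
time: 37.5
tool_pos: [0.5054, 0.1304, 0.226]
tool_rot: [-0.0, 0.995, 0.098, 0.001]
contact_force: [0.7, 0.3, -0.5]
gripper_width: 0.42
```

Run:
```python
from h import *
import pickle
s=state();print(s['tool_pos'],s['tool_rot'],s['contact_force'])
pickle.dump(calibration('wrist'),open('w29.pkl','wb'));snap('wrist','w29.png');snap('top','t4.png');snap('scene','s4.png')
im=cv2.imread('pics/s4.png');cv2.imwrite('pics/s4c.png',cv2.resize(im[210:320,320:500],None,fx=4,fy=4,interpolation=cv2.INTER_CUBIC))
```

```text
[0.50539903 0.13042227 0.22601519] [-2.69448999e-05  9.95170093e-01  9.81640707e-02  5.48075245e-04] [ 0.71335494  0.29344569 -0.53872533]
```

View pics/w29.png

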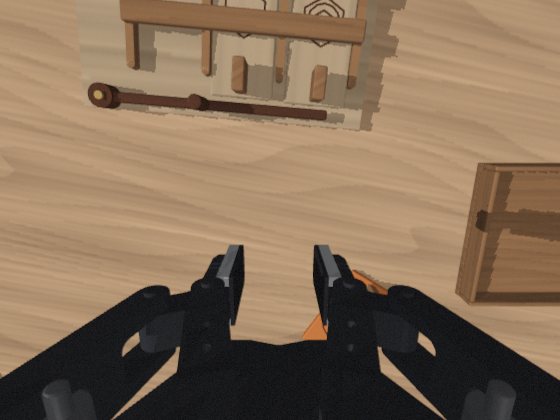

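View pics/s4c.png

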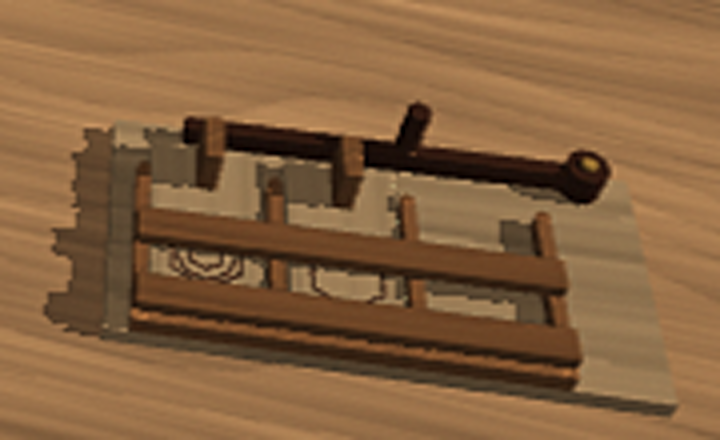

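View pics/t4.png

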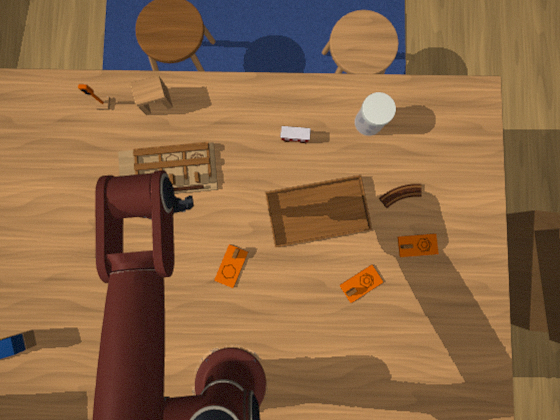

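Run:
```python
from h import *
import pickle
c=pickle.load(open('w29.pkl','rb'))
im=cv2.imread('pics/w29.png');cv2.imwrite('pics/w29c.png',cv2.resize(im[0:140,75:385],None,fx=2.5,fy=2.5,interpolation=cv2.INTER_CUBIC))
P=lambda u,v,z:torack(ray('wrist',u,v,z,c))*1e3
print('bar axis',P(130,98,.03),P(180,102,.03),P(220,105,.03),P(322,115,.03),'post',P(195,101,.064),'base',P(360,129,.012),P(110,107,.012))
```

```text
bar axis [-83.24097126 112.90694487] [-82.66251138  62.26151111] [-82.0031432   21.49798866] [-82.59808323 -83.71195384] post [-82.4315579   37.80025488] base [ -92.60373088 -129.82106425] [-93.42353003 143.46808458]
```

View pics/w29c.png

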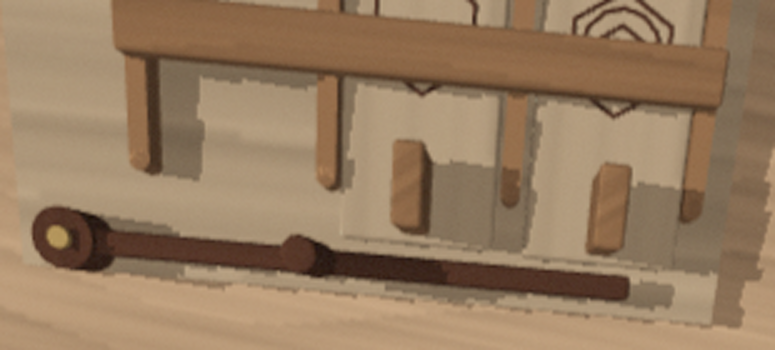

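Run:
```python
from h import *
print(job_done())
```

```text
the job is handed in; nothing more can be done
None
```

The job is done and handed in at about 38 s. Only two boards were in the bin, so I put one in the middle slot and one in the right-hand slot. I opened the bar first, slid each board in fin outwards under the strips until it pressed on the back wall, then swung the bar shut to its stop.

**Last checks**
- **Boards:** both are fully home. Their rear edges measured about 23 mm in from the front of the base, where 22 mm is expected.
- **Bar:** it lies parallel to the rack with a clear gap to the boards. The post is at about x = -82, y = 38 mm in the rack's frame, where it should be -84, 37.5 when shut.
- **Other toys:** the dining car, the curved track and the three orange look-alikes look unmoved in the top view.
- **Forces:** the force readings I saw after each move stayed below about 13 N.

**What disagreed:** the rack position I worked out from the images was 2–3 mm off, so I found the slot floor and back wall by touch. The two small mismatches above fit that same offset.

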